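# Lock the sawing stand and hold the board out at its cut line

## Robot

A 6-joint arm with a two-finger parallel gripper is mounted at the origin on the work surface. World frame = base frame: x ahead of the robot, y to its left, z up, the work surface at z = 0. Lengths are in mm, angles in degrees, forces in N, time in s.
With the tool pointing down it reaches from about 350 to 850 mm from the base axis. Payload 8.1 kg.
Tool frame: the origin (TCP) lies midway between the tips of the shut fingers; the grasp point (between the pads) lies hold_point_z behind it (hold_point_z is the distance from the TCP to the grasp point, in mm); z points along the fingers, x is the direction in which the jaws open and shut, and the axes are right-handed (so a half turn about z gives the same grasp; the last joint's range is limited). The gripper opens to 85 mm and grips with 20 to 120 N. Pads are 22 mm wide; open, the fingers measure 114 mm over their backs; the gripper's body (76 mm by 85 mm) begins 54 mm behind the grasp point. The pads swing forward as they close: fully open they stand 13 mm farther back than shut.
Start: joints at [58.591, 7.471, 85.268, -0, 87.261, -4.893], TCP at [267.854, 536.898, 231.292] pointing down, gripper open.
Joint ranges: [-169.43, 169.43], [-51.17, 129.36], [1.28, 143.12], [-76.62, 256.62], [0, 156.53], [-152.29, 152.29]. Speed limits (degrees/s): [136.94, 136.94, 159.86, 180, 180, 180].

## Interface

Orientations are given as [roll, pitch, yaw] about the fixed x, y, z axes, in that order (R = Rz(yaw) Ry(pitch) Rx(roll)).
In Python, from bench import * gives the robot as it stands.
- The arm moves only by the shell command python3 -m pendant 'ROWS' [OPENING] [FORCE]. ROWS is JSON, a list that holds one entry, the list of rows, each a list of 4 numbers: the shift along the tool's x, y, z normalised to -1 to 1, where 1 is 0.02 m, then the turn about the tool's z normalised to -1 to 1, where 1 is 0.08 rad. A call has exactly 10 rows; each row shifts and turns the pose as measured when the row begins, along the tool's axes as they then stand; what a row does not reach is not made up. A row lasts 1/12 s, in which the tool goes at most 41.7 mm and 7.16 degrees, less where a joint would pass 70% of its speed; a pose out of reach is approached as far as the arm can. A call with a number of a shift or a turn outside -1 to 1 is refused whole. A call with a gripper value outside its range is refused whole. OPENING is the gripper's target within -1 to 1 (fully open at 1, half-way at 0, shut at -1), set as the call begins (- or left out, the last holds). The fingers move at their own pace and stop on an object; FORCE is the grip in N (left out, the last holds). Time passes only in rows, so rows that do not move let the fingers close, or fill a call up. It gives the time, the measured TCP pose, the force and the opening at its end, in the units of the state.
- sense(): the state, without advancing time (a new reading comes with each control period).
- snapshot(name): name is "side" or "top"; returns the picture (480x640x3 uint8, red, green, blue); there is no depth.
- calibration(name): a dict with "mtx" (3x3 intrinsics, pixels), "world_to_cam" (4x4, takes a point from world to camera coordinates). Camera axes: x right, y down, z forward; pixel columns grow to the right and rows downward; lengths in mm; the calibration is good to about 2 mm. A picture is of the moment at which its call begins. calibration takes no time and is no camera call.
- hand_in(): hands the job in, once; it reports no verdict.
The state is a dict: "time": time; "joint_pos": joint angles; "qd": joint speeds; "joint_efforts": joint torques, N m; "tool_pos": TCP position; "tcp_rot": TCP orientation; "ft_force": force on the tool from outside, world axes, zero at the start; "wrist_torque": the same for the moment, N m; "finger_gap": finger opening in mm.
Only numpy, scipy, OpenCV 4.12 (cv2) and the standard library are available. Lean on these libraries where they do the work, as an engineer would, in place of code of your own. Each camera call takes 0.05 s, during which the arm holds its last target.

## Task

First lock the sliding leaf of the sawing stand: take the loose steel pin out of its drilled block and push it fully home through the hole in the leaf and the timber beneath. Then slide the board straight out along the leaf, without lifting it off, over the metal-lined edge on the robot's left until the dark cut line on the board lies exactly over that edge, square to it. More than half of the board then hangs free and would tip, so finish while still holding its tail firmly, flat on the leaf; do not let go. Leave the hammer, glue bottle and offcut alone.

Things in the scene. Friction and masses are not known exactly. Their poses are not given: they have to be found in the camera images.
- stand: sawing stand fixed to the bench: dark timber block 200 x 220 x 55 mm high, carrying a 15 mm thick grey laminated leaf of the same outline, so the leaf's top is 70 mm above the bench. Origin: centre of the block's underside; x = outward, towards the metal-lined edge (roughly the robot's left, world +y, turned up to 0.3 rad), y = towards the robot, z up. Its position and yaw vary. Block and leaf have a 14.5 mm hole in line, straight down, at x = -20, y = -75 mm
- leaf (a joint): how far the leaf has slid outward (along the stand's x) on the block, m: 0 = home (start, against a stop, holes in line), up to 0.08. It slides with only about 1 N of friction, so that the board drags it along unless the pin is in; even with the pin in, the pin's play lets it creep out by up to about 4 mm
- leaf_edge (a point): point on the top outward edge of the leaf, the one lined with an 8 mm bright aluminium strip; on the leaf, 70 mm above the bench, at stand x = 100, y = 40 mm when home; axes as the stand's. The edge runs along its y
- pin_hole (a point): centre of the mouth of the leaf's 14.5 mm hole, on the leaf's top face (70 mm above the bench), in the far right part of the leaf; axes as the stand's. The hole goes through the 15 mm leaf and on through the 55 mm block
- pin: loose steel lock pin, 87 mm long overall, 80 g: round shank 12 mm in diameter and 55 mm long with a tapered foot, round head 22 mm in diameter and 32 mm high to grip by. Origin: centre of the foot's end; z runs up to the head. It starts upright in the drilled block with its foot 10 mm above the bench. Fully home in the stand, the head sits on the leaf and the origin is 55 mm below pin_hole
- pin_block: drilled wooden parking block 80 x 70 x 35 mm high, fixed to the bench; 16 mm hole in its centre, 25 mm deep, in which the pin starts. Origin: centre of the underside, z up
- board: plain pale plywood board 300 x 60 x 26 mm thick, about 0.35 kg, lying flat on the leaf, beside the hole on the robot's side, pointing outward (yaw up to about 0.12 rad off). Origin: centre of its underside (its centre of mass lies in the middle); x along its length, outward; y across, 60 mm wide; z up. Its tail end (x = -150 mm) at first projects behind the leaf; both long sides are free to be gripped
- mark (a point): middle of the dark 4 mm wide cut line across the board's top face: at x = -40, z = 26 mm of the board, so 110 mm from its tail end; axes as the board's
- hammer: hammer lying on the bench beyond the stand, to leave alone. Origin: at the middle of its length, on the bench
- glue: white glue bottle, 60 mm across, 150 mm high, standing on the bench, to leave alone. Origin: centre of its underside
- offcut: wood offcut 140 x 70 x 45 mm lying on the bench, to leave alone. Origin: centre of its underside
Mind the look-alikes: they are no part of the job. Several things have the shape of the pin; the one meant has the colours described above.

How it is judged (in metres and radians):
On the way, in this order (a step that is already met when the one before it is completed fails the run):
1. the pin is fully home through leaf and block (z of pin in the frame of pin_hole below -0.05 m and horizontal distance between pin and pin_hole below 0.007 m and angle between pin's own z axis and vertical below 0.12 rad), for 0.2 s.
2. with the pin in, the board is slid out to its line (x of mark in the frame of leaf_edge above -0.007 m and z of pin in the frame of pin_hole below -0.05 m), for 0.2 s.
At the end, for the whole second after the job is handed in: Cut line within 7 mm of the leaf edge and 50 mm sideways of leaf_edge; board square within 0.09 rad, level within 0.06 rad, flat on the leaf within 5 mm, at rest, fingers on it with over 1 N; pin let go, fully home within 5 mm; leaf home within 6 mm (all of step 2 and x of mark in the frame of leaf_edge below 0.007 m and y of mark in the frame of leaf_edge between -0.05 and 0.05 m and z of mark in the frame of leaf_edge between 0.021 and 0.031 m and angle between the x axis of board and the x axis of leaf_edge, either way round below 0.09 rad and angle between board's own z axis and vertical below 0.06 rad and linear speed of board below 0.02 m/s and contact force between the fingers and board above 1 N and horizontal distance between pin and pin_hole below 0.007 m and angle between pin's own z axis and vertical below 0.12 rad and contact force between the fingers and pin below 0.1 N and value of joint leaf below 0.006 m); the arm keeps its last pose, push and grip.
It fails at once if the board is lifted off the leaf or dropped (z of mark in the frame of leaf_edge above 0.046 m or z of mark in the frame of leaf_edge below 0 m or angle between board's own z axis and vertical above 0.35 rad).
It fails at once if a bystander is disturbed (distance of any of hammer, glue, offcut from where it was at the start of the episode above 0.03 m).
It also fails if it takes over 54 s, if anything falls off the work surface, if the arm or the gripper's body presses on something with over 40 N, if the wrist force passes 120 N, or if a joint passes its speed limit or range.

## Working session

There is one attempt and no reset: what is moved stays moved. The work goes in short steps, Python scripts to look and compute and a shell command to move; the robot and the scene stay as the last step left them, time stands still between calls to the robot, and variables do not carry over. Pictures are saved under pics/ and viewed, and the job is handed in when it is done.

```bash
ls; mkdir -p pics; python3 - <<'E'
from bench import *
import cv2
print(sense())
for n in("side","top"):
    cv2.imwrite(f"pics/{n}0.png",snapshot(n)[:,:,::-1]); c=calibration(n); print(n,c)
try: print(hold_point_z)
except Exception as e: print(e)
import bench; print([x for x in dir(bench) if x[0]!='_'])
E
```

```text
pics
{'time': 0.0, 'joint_pos': array([ 5.85913646e+01,  7.51480198e+00,  8.53296272e+01,  9.36640233e-04,
        8.72604526e+01, -4.89102923e+00]), 'qd': array([ 0.04683819, -0.04702871,  0.01112377,  0.1351397 ,  0.00914162,
        0.01926356]), 'joint_efforts': array([-4.88066271e-04, -5.69439912e+01, -5.00522482e+01, -5.85754351e-04,
        1.57836353e-02,  3.76346421e-06]), 'tool_pos': array([267.55494676, 536.43475946, 230.24427709]), 'tcp_rot': array([-1.79990126e+02,  1.04420040e-01,  6.34823572e+01]), 'ft_force': array([-0.29811063,  0.30241535, -0.67041449]), 'wrist_torque': array([-0.00872828, -0.01945738,  0.0056842 ]), 'finger_gap': 85.46470103441943}
side {'mtx': array([[542.23476685,   0.        , 315.63588703],
       [  0.        , 542.23476685, 241.19420402],
       [  0.        ,   0.        ,   1.        ]]), 'world_to_cam': array([[ 8.41249370e-01, -5.40392350e-01, -1.66013696e-02,
        -4.66690783e+02],
       [-3.67970629e-01, -5.49796853e-01, -7.49880681e-01,
         2.62616117e+02],
       [ 3.96102403e-01,  6.36945467e-01, -6.61364770e-01,
         1.07740986e+03],
       [ 0.00000000e+00,  0.00000000e+00,  0.00000000e+00,
         1.00000000e+00]])}
top {'mtx': array([[514.63774072,   0.        , 316.57054246],
       [  0.        , 514.63774072, 237.1815291 ],
       [  0.        ,   0.        ,   1.        ]]), 'world_to_cam': array([[ 1.00661707e-02, -9.99929009e-01,  6.37567222e-03,
        -5.24033825e+01],
       [-9.98541747e-01, -1.03899851e-02, -5.29757232e-02,
         5.79826806e+02],
       [ 5.30382056e-02, -5.83311221e-03, -9.98575447e-01,
         1.27825154e+03],
       [ 0.00000000e+00,  0.00000000e+00,  0.00000000e+00,
         1.00000000e+00]])}
18.700000000000003
['PlanningError', 'calibration', 'hand_in', 'hold_point_z', 'sense', 'snapshot']
```

View pics/top0.png

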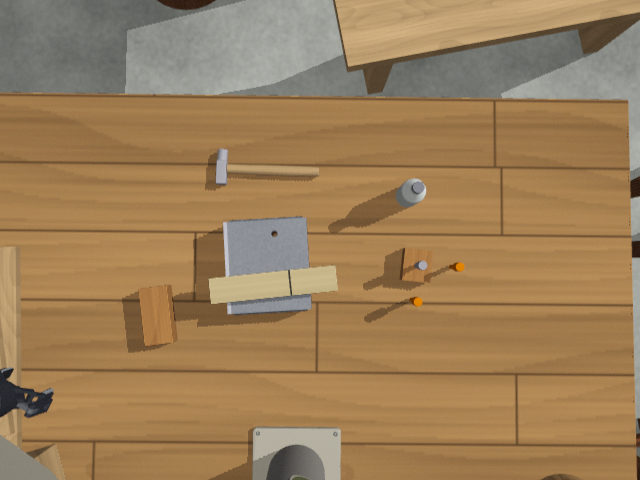

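View pics/side0.png

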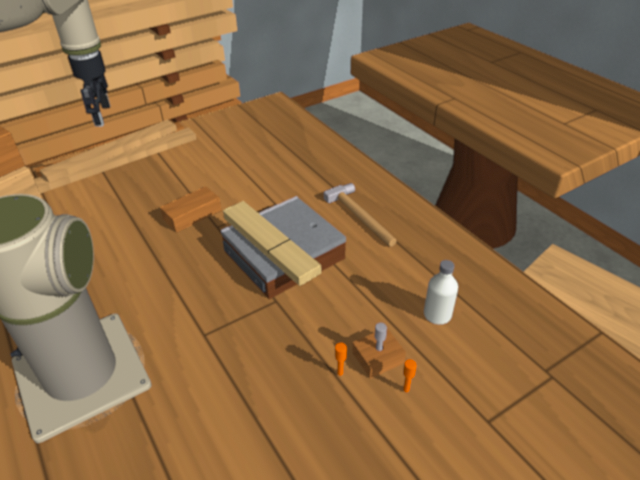

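Three pin shapes are visible in the top view: a grey one standing in the wooden block at (422,266), and orange ones at (459,267) and (417,301) standing on the bench. The grey one fits "steel, in the drilled block". I'll confirm that in enlarged crops.

```bash
python3 - <<'E'
import cv2, numpy as np
t=cv2.imread('pics/top0.png'); s=cv2.imread('pics/side0.png')
def crop(im,x,y,w,h,k,n): 
    cv2.imwrite(n,cv2.resize(im[y:y+h,x:x+w],None,fx=k,fy=k,interpolation=cv2.INTER_CUBIC))
crop(t,380,230,100,80,8,'pics/c1.png')
crop(t,195,205,155,120,5,'pics/c2.png')
crop(s,320,300,110,100,6,'pics/c3.png')
crop(s,210,180,150,120,5,'pics/c4.png')
E
```

```text
(no output)
```

View pics/c1.png

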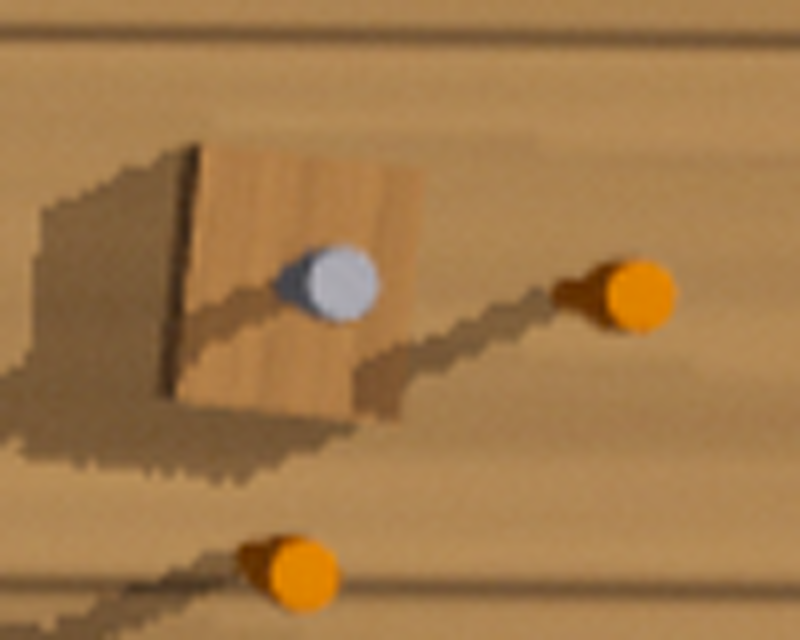

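View pics/c2.png

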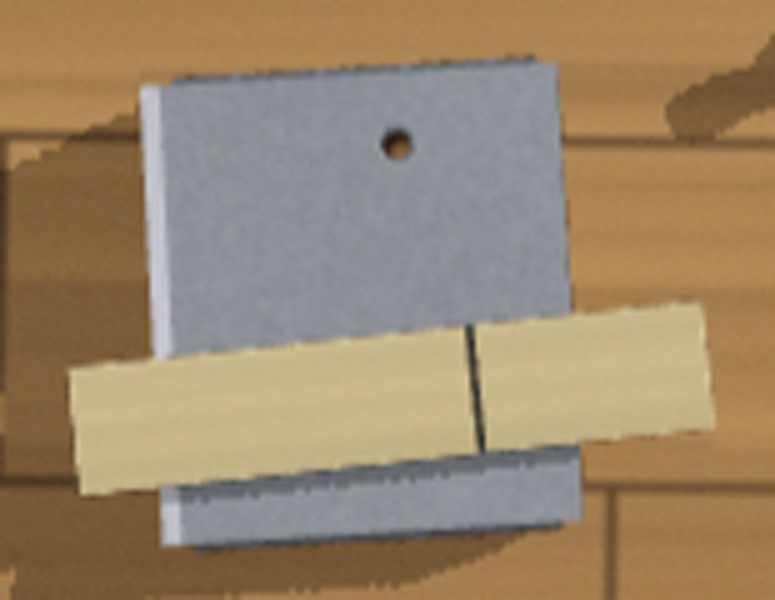

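View pics/c3.png

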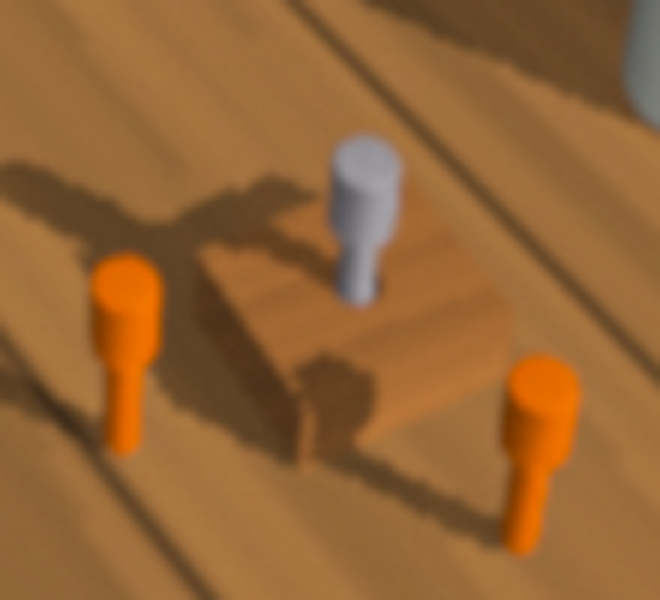

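View pics/c4.png

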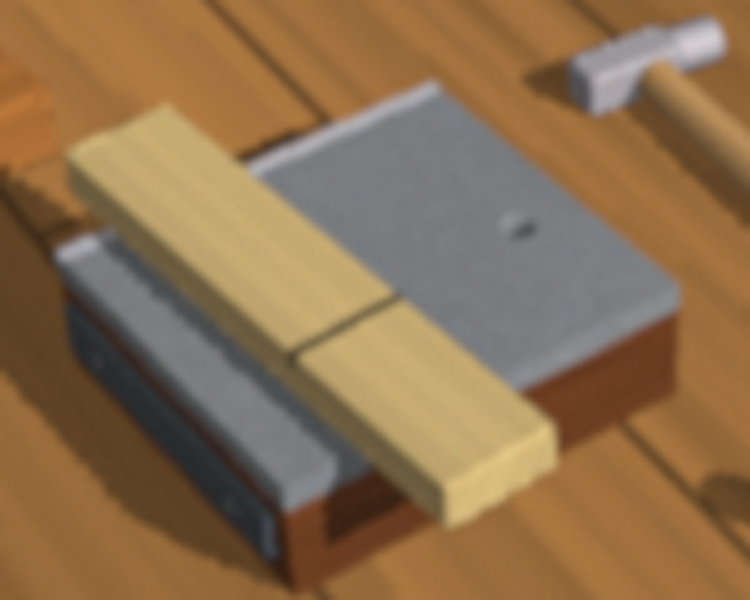

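The crops confirm it: the grey steel pin sits in the drilled block, with its head at about top (422.4,265.1) and side (380.8,325.9). The hole is at top (274.2,233.4). Next I'll work out the positions.

```bash
cat > h.py <<'E'
import numpy as np, cv2
from bench import *
from scipy.optimize import least_squares
def c2p(p,off,k): p=np.array(p,float); return (p+.5)/k-.5+np.array(off)
def proj(n,P):
    c=calibration(n); T=c['world_to_cam']; P=np.atleast_2d(P)
    q=P@T[:3,:3].T+T[:3,3]; q=q@c['mtx'].T; return q[:,:2]/q[:,2:]
def back(n,uv,z):
    c=calibration(n); T=c['world_to_cam']; R=T[:3,:3]; o=-R.T@T[:3,3]
    uv=np.atleast_2d(uv); d=np.c_[uv,np.ones(len(uv))]@np.linalg.inv(c['mtx']).T@R
    return o+d*((z-o[2])/d[:,2])[:,None]
def rig(p,L):
    c,s=np.cos(p[2]),np.sin(p[2]); L=np.asarray(L,float)
    return np.c_[p[0]+c*L[:,0]-s*L[:,1],p[1]+s*L[:,0]+c*L[:,1],L[:,2]]
E
python3 - <<'E'
from h import *
o=(195,205)
leaf=c2p([(140,86),(556,63),(582,522),(162,547)],o,5)
# stand: x=outward(+y world), y toward robot
LL=[(100,-110,70),(-100,-110,70),(-100,110,70),(100,110,70)]
f=least_squares(lambda p:(proj('top',rig(p,LL))-leaf).ravel(),[560,100,np.pi/2]).x
print('stand',f[:2],np.degrees(f[2]),'res',(proj('top',rig(f,LL))-leaf).round(1).tolist())
sl=c2p([(435,83),(680,290),(285,505)],(210,180),5)  # side corners: far-left, far right, near right
print('side res',(proj('side',rig(f,[LL[0],LL[1],LL[2]]))-sl).round(1).tolist())
print('hole top',back('top',c2p((398,144),o,5),70),'pred',rig(f,[(-20,-75,70)]), 'side',back('side',c2p((519,226),(210,180),5),70))
bd=c2p([(69,368),(703,302),(715,430),(80,495),(476,389)],o,5)
LB=[(150,-30,96),(-150,-30,96),(-150,30,96),(150,30,96),(-40,0,96)]
g=least_squares(lambda p:(proj('top',rig(p,LB))-bd).ravel(),[500,100,np.pi/2]).x
print('board',g[:2],np.degrees(g[2]),'res',(proj('top',rig(g,LB))-bd).round(1).tolist())
print('mark',rig(g,LB)[4],'edge',rig(f,[(100,40,70)]))
c,s=np.cos(f[2]),np.sin(f[2]);R=np.array([[c,s],[-s,c]])
print('board in stand',R@(g[:2]-f[:2]),'mark in stand',R@(rig(g,LB)[4,:2]-f[:2]))
print('pin top',back('top',c2p((342,284),(380,230),8),97),'side',back('side',c2p((367,158),(320,300),6),97))
b=c2p([(200,145),(425,168),(400,420),(175,400)],(380,230),8); B=back('top',b,35);print('block',B.round(1).tolist(),B.mean(0))
E
```

```text
stand [508.66328011  73.02715033] 93.86016836919511 res [[0.2, 0.2], [-0.1, 0.1], [-0.2, -0.1], [0.2, -0.2]]
side res [[-0.8, 0.5], [-0.6, -0.4], [-1.1, -2.5]]
hole top [[585.49561406  55.95492374  70.        ]] pred [[584.83956305  58.12165073  70.        ]] side [[588.32938427  60.04757158  70.        ]]
board [464.39407612  55.05552546] 96.43286302168684 res [[-0.4, -0.1], [0.1, 0.0], [0.3, -0.1], [-0.2, 0.1], [0.2, 0.1]]
mark [468.87563241  15.30737263  96.        ] edge [[462.02185815 170.10741484  70.        ]]
board in stand [-14.95057536  45.37865158] mark in stand [-54.91025835  43.58317536]
pin top [[ 512.93451164 -295.32501119   97.        ]] side [[ 515.74446748 -292.8284961    97.        ]]
block [[555.5, -264.5, 35.0], [549.1, -334.2, 35.0], [471.3, -326.3, 35.0], [476.7, -256.8, 35.0]] [ 513.16229777 -295.4706221    35.        ]
```

```bash
cat >> h.py <<'E'
def plan(x,y,z,yaw=None,n=10,step=1.0):
    s=sense(); p=np.array(s['tool_pos']); yw=np.radians(s['tcp_rot'][2]); t=np.array([x,y,z],float)
    ty=yw if yaw is None else np.radians(yaw)
    print('t',s['time'],'at',p.round(1),np.array(s['tcp_rot']).round(2),'F',np.array(s['ft_force']).round(1),'gap',round(s['finger_gap'],1))
    rows=[]
    for i in range(n):
        d=t-p; L=np.linalg.norm(d); m=20*step
        if L>m: d*=m/L
        c,q=np.cos(yw),np.sin(yw)
        a=np.array([c*d[0]+q*d[1], q*d[0]-c*d[1], -d[2]])/20
        e=(ty-yw+np.pi)%(2*np.pi)-np.pi; e=np.clip(e,-.08,.08)
        r=[float(round(v,2)) for v in (*np.clip(a,-1,1),np.clip(-e/.08,-1,1))]
        rows.append(r); p=p+d; yw+=e
    print('[['+','.join('['+','.join('%g'%v for v in r)+']' for r in rows)+']]','left',np.linalg.norm(t-p).round(1))
E
python3 -c "
from h import *
print(back('top',[(458.8,266.4),(416.8,301)],87))
c=calibration('side')['world_to_cam'];print(-c[:3,:3].T@c[:3,3])
plan(513,-295,200,5)"
```

```text
[[ 510.6483195  -384.09819517   87.        ]
 [ 428.0370098  -284.33372015   87.        ]]
[  62.47371238 -794.06193823  901.74396721]
t 0.1 at [267.6 536.5 230.3] [-1.7999e+02  1.0000e-01  6.3480e+01] F [-0.3  1.3 -0.2] gap 85.4
[[[-0.73,0.68,0.03,1],[-0.67,0.74,0.03,1],[-0.61,0.79,0.03,1],[-0.55,0.84,0.03,1],[-0.48,0.88,0.03,1],[-0.41,0.91,0.03,1],[-0.33,0.94,0.03,1],[-0.26,0.97,0.03,1],[-0.18,0.98,0.03,1],[-0.1,0.99,0.03,1]]] left 667.5
```

```bash
python3 -m pendant '[[[-0.73,0.68,0,1],[-0.67,0.74,0,1],[-0.6,0.8,0,1],[-0.55,0.84,0,1],[-0.48,0.88,0,1],[-0.4,0.9,0,1],[-0.33,0.94,0,1],[-0.26,0.97,0,1],[-0.18,0.98,0,1],[-0.1,0.99,0,1]]]' 0 60; python3 -c "
from h import *
plan(513,-295,200,5)"
```

```text
time: 0.93
tool_pos: [320.3, 337.0, 224.3]
tcp_rot: [179.7, 0.6, 16.0]
ft_force: [-0.3, -0.3, -0.2]
finger_gap: 42.6
t 0.9333 at [320.3 337.  224.3] [179.66   0.59  15.96] F [-0.3 -0.3 -0.2] gap 42.6
[[[0.02,1,0.04,1],[0.1,0.99,0.04,1],[0.18,0.98,0.04,0.39],[0.21,0.98,0.04,-0],[0.21,0.98,0.04,-0],[0.21,0.98,0.04,-0],[0.21,0.98,0.04,-0],[0.21,0.98,0.04,-0],[0.21,0.98,0.04,-0],[0.21,0.98,0.04,-0]]] left 461.2
```

```bash
python3 -m pendant '[[[0,1,0,1],[0.1,0.99,0,1],[0.18,0.98,0,0.4],[0.21,0.98,0,0],[0.21,0.98,0,0],[0.21,0.98,0,0],[0.21,0.98,0,0],[0.21,0.98,0,0],[0.21,0.98,0,0],[0.21,0.98,0,0]]]'; python3 -c "
from h import *
plan(513,-295,200,5)"
```

```text
time: 1.77
tool_pos: [375.0, 134.0, 221.6]
tcp_rot: [179.4, 0.8, 4.1]
ft_force: [0.1, -0.3, -0.0]
finger_gap: 42.7
t 1.7667 at [375.  134.  221.6] [179.4    0.84   4.08] F [ 0.1 -0.3 -0. ] gap 42.7
[[[0.24,0.97,0.05,-0.2],[0.22,0.97,0.05,-0],[0.22,0.97,0.05,-0],[0.22,0.97,0.05,-0],[0.22,0.97,0.05,-0],[0.22,0.97,0.05,-0],[0.22,0.97,0.05,-0],[0.22,0.97,0.05,-0],[0.22,0.97,0.05,-0],[0.22,0.97,0.05,-0]]] left 251.2
```

```bash
python3 -m pendant '[[[0.3,0.95,0,-0.2],[0.28,0.96,0,0],[0.28,0.96,0,0],[0.28,0.96,0,0],[0.28,0.96,0,0],[0.28,0.96,0,0],[0.28,0.96,0,0],[0.28,0.96,0,0],[0.28,0.96,0,0],[0.28,0.96,0,0]]]'; python3 -c "
from h import *
plan(513,-295,180,5)"
```

```text
time: 2.6
tool_pos: [447.0, -62.5, 219.1]
tcp_rot: [179.5, 1.1, 5.0]
ft_force: [-0.6, -0.1, 0.0]
finger_gap: 42.9
t 2.6 at [447.  -62.5 219.1] [179.47   1.15   5.02] F [-0.6 -0.1  0. ] gap 42.9
[[[0.19,0.97,0.16,0],[0.19,0.97,0.16,-0],[0.19,0.97,0.16,-0],[0.19,0.97,0.16,-0],[0.19,0.97,0.16,-0],[0.19,0.97,0.16,-0],[0.19,0.97,0.16,-0],[0.19,0.97,0.16,-0],[0.19,0.97,0.16,-0],[0.19,0.97,0.16,-0]]] left 44.9
```

```bash
python3 -m pendant '[[[0.25,0.97,0.1,0],[0.25,0.97,0.1,0],[0.25,0.97,0.1,0],[0.25,0.97,0.1,0],[0.25,0.97,0.1,0],[0.25,0.97,0.1,0],[0.25,0.97,0.1,0],[0.25,0.97,0.1,0],[0.25,0.97,0.1,0],[0.25,0.97,0.1,0]]]'; python3 -c "
from h import *
plan(513,-295,150,5)"
```

```text
time: 3.43
tool_pos: [513.0, -261.0, 194.0]
tcp_rot: [179.7, 1.5, 5.0]
ft_force: [-0.0, -0.0, 0.5]
finger_gap: 42.3
t 3.4333 at [ 513. -261.  194.] [179.71   1.51   4.97] F [-0.  -0.   0.5] gap 42.3
[[[-0.05,0.61,0.79,-0.01],[-0.05,0.61,0.79,-0],[-0.04,0.48,0.62,-0],[0,0,-0,-0],[0,0,-0,-0],[0,0,-0,-0],[0,0,-0,-0],[0,0,-0,-0],[0,0,-0,-0],[0,0,-0,-0]]] left 0.0
```

```bash
python3 -m pendant '[[[0,0.55,0.6,0],[0,0.55,0.6,0],[0,0.55,0.6,0],[0,0.3,0.4,0],[0,0,0.4,0],[0,0,0.4,0],[0,0,0.4,0],[0,0,0.3,0],[0,0,0,0],[0,0,0,0]]]'; python3 -c "
from h import *
plan(513.5,-295,110,5)
s=snapshot('side')[:,:,::-1]; t=snapshot('top')[:,:,::-1]
r=lambda im,x,y,w,h:cv2.resize(im[y:y+h,x:x+w],None,fx=4,fy=4,interpolation=cv2.INTER_CUBIC)
cv2.imwrite('pics/g1.png',np.hstack([r(s,330,260,100,130),r(t,375,210,100,130)]))"
```

```text
time: 4.27
tool_pos: [511.5, -301.2, 108.6]
tcp_rot: [-180.0, 1.8, 4.9]
ft_force: [-0.4, 0.5, 0.2]
finger_gap: 42.5
t 4.2667 at [ 511.5 -301.2  108.6] [-179.98    1.84    4.88] F [-0.4  0.5  0.2] gap 42.5
[[[0.13,-0.3,-0.07,-0.03],[0,0,-0,-0],[0,0,-0,-0],[0,0,-0,-0],[0,0,-0,-0],[0,0,-0,-0],[0,0,-0,-0],[0,0,-0,-0],[0,0,-0,-0],[0,0,-0,-0]]] left 0.0
```

View pics/g1.png

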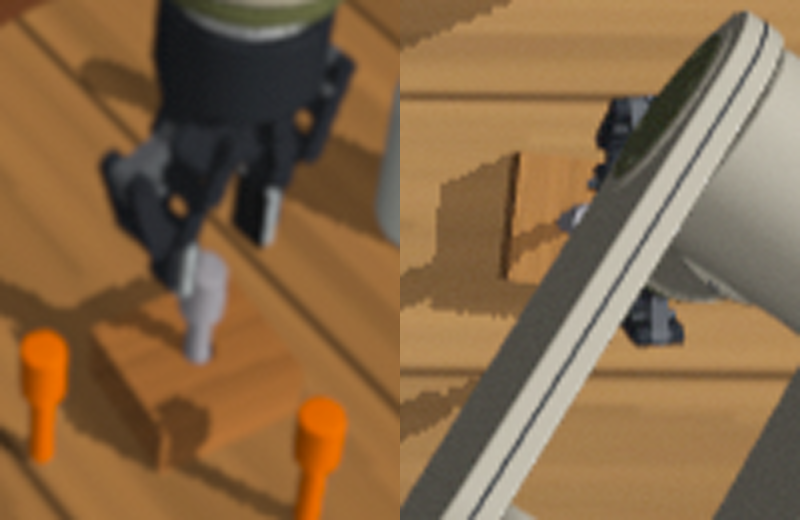

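```bash
python3 -m pendant '[[[0.1,-0.3,0,0],[0,0,0,0],[0,0,0.35,0],[0,0,0.35,0],[0,0,0.35,0],[0,0,0.35,0],[0,0,0.2,0],[0,0,0,0],[0,0,0,0],[0,0,0,0]]]'; python3 -c "
from h import *
plan(513.5,-295,69,5)
s=snapshot('side')[:,:,::-1]; t=snapshot('top')[:,:,::-1]
r=lambda im,x,y,w,h:cv2.resize(im[y:y+h,x:x+w],None,fx=5,fy=5,interpolation=cv2.INTER_CUBIC)
cv2.imwrite('pics/g2.png',np.hstack([r(s,330,280,75,110),r(t,385,210,75,110)]))"
```

```text
time: 5.2
tool_pos: [513.4, -295.0, 75.1]
tcp_rot: [179.9, 1.7, 4.9]
ft_force: [-0.1, 0.9, 0.7]
finger_gap: 42.7
t 5.2 at [ 513.4 -295.    75.1] [179.9    1.69   4.9 ] F [-0.1  0.9  0.7] gap 42.7
[[[0.01,0,0.31,-0.02],[0,0,-0,-0],[0,0,-0,-0],[0,0,-0,-0],[0,0,-0,-0],[0,0,-0,-0],[0,0,-0,-0],[0,0,-0,-0],[0,0,-0,-0],[0,0,-0,-0]]] left 0.0
```

View pics/g2.png

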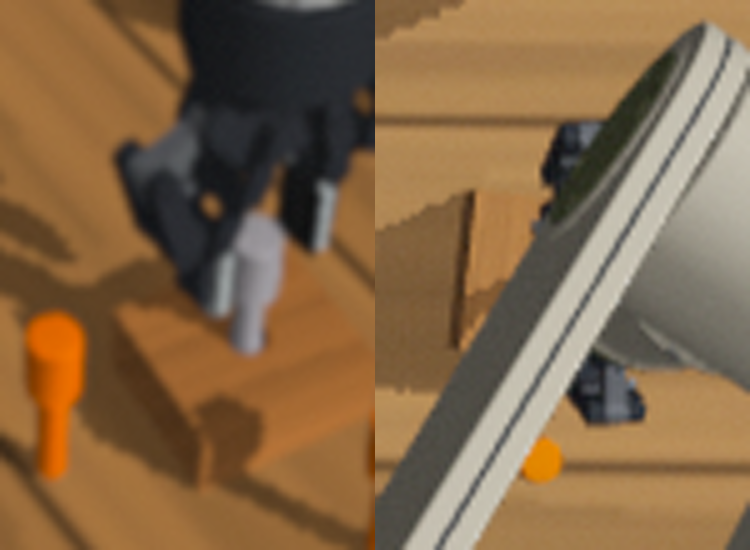

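```bash
python3 -m pendant '[[[0,0,0.25,0],[0,0,0,0],[0,0,0,0],[0,0,0,0],[0,0,0,0],[0,0,0,0],[0,0,0,0],[0,0,0,0],[0,0,0,0],[0,0,0,0]]]' -1 60; python3 -c "
from h import *
plan(513.5,-295,69,5)"
```

```text
time: 6.13
tool_pos: [514.1, -295.6, 71.1]
tcp_rot: [179.8, 1.6, 4.9]
ft_force: [0.4, 0.4, -0.1]
finger_gap: 20.2
t 6.1333 at [ 514.1 -295.6   71.1] [179.81   1.58   4.9 ] F [ 0.4  0.4 -0.1] gap 20.2
[[[-0.03,-0.03,0.11,-0.02],[0,0,-0,-0],[0,0,-0,-0],[0,0,-0,-0],[0,0,-0,-0],[0,0,-0,-0],[0,0,-0,-0],[0,0,-0,-0],[0,0,-0,-0],[0,0,-0,-0]]] left 0.0
```

```bash
python3 -m pendant '[[[0,0,-0.5,0],[0,0,-0.8,0],[0,0,-0.9,0],[0,0,-0.9,0],[0,0,-0.7,0],[0,-0.3,-0.5,0],[0,-0.8,0,0],[0.1,-0.95,0,0],[0.1,-0.95,0,0],[0.1,-0.95,0,0]]]'; python3 -c "
from h import *
plan(585,58,160,5)"
```

```text
time: 6.97
tool_pos: [514.7, -213.0, 164.0]
tcp_rot: [179.8, 1.5, 4.6]
ft_force: [0.3, 0.9, -0.5]
finger_gap: 20.0
t 6.9667 at [ 514.7 -213.   164. ] [179.78   1.52   4.61] F [ 0.3  0.9 -0.5] gap 20.0
[[[0.33,-0.94,0.01,-0.09],[0.33,-0.94,0.01,-0],[0.33,-0.94,0.01,-0],[0.33,-0.94,0.01,-0],[0.33,-0.94,0.01,-0],[0.33,-0.94,0.01,-0],[0.33,-0.94,0.01,-0],[0.33,-0.94,0.01,-0],[0.33,-0.94,0.01,-0],[0.33,-0.94,0.01,-0]]] left 80.0
```

```bash
python3 -m pendant '[[[0.33,-0.94,-0.05,0],[0.33,-0.94,0,0],[0.33,-0.94,0,0],[0.33,-0.94,0,0],[0.33,-0.94,0,0],[0.33,-0.94,0,0],[0.33,-0.94,0,0],[0.33,-0.94,0,0],[0.33,-0.94,0,0],[0.33,-0.94,0,0]]]'; python3 -c "
from h import *
plan(585,58,160,5)"
```

```text
time: 7.8
tool_pos: [556.9, 3.5, 156.4]
tcp_rot: [-179.9, 2.1, 4.8]
ft_force: [-0.1, -0.1, 0.3]
finger_gap: 20.1
t 7.8 at [556.9   3.5 156.4] [-179.85    2.06    4.8 ] F [-0.1 -0.1  0.3] gap 20.1
[[[0.53,-0.85,-0.06,-0.04],[0.53,-0.84,-0.06,-0],[0.53,-0.84,-0.06,-0],[0.04,-0.06,-0,-0],[0,0,-0,-0],[0,0,-0,-0],[0,0,-0,-0],[0,0,-0,-0],[0,0,-0,-0],[0,0,-0,-0]]] left 0.0
```

```bash
python3 -m pendant '[[[0.5,-0.75,-0.1,0],[0.5,-0.65,-0.05,0],[0.35,-0.4,-0.05,0],[0.1,-0.2,0,0],[0,0,0,0],[0,0,0,0],[0,0,0,0],[0,0,0,0],[0,0,0,0],[0,0,0,0]]]'; python3 -c "
from h import *
plan(585,58,156,5)
s=snapshot('side')[:,:,::-1]; t=snapshot('top')[:,:,::-1]
cv2.imwrite('pics/s3.png',s)
r=lambda im,x,y,w,h:cv2.resize(im[y:y+h,x:x+w],None,fx=5,fy=5,interpolation=cv2.INTER_CUBIC)
cv2.imwrite('pics/g3.png',np.hstack([r(s,275,150,80,110),r(t,235,180,80,110)]))"
```

```text
time: 8.63
tool_pos: [576.6, 55.2, 155.4]
tcp_rot: [-179.7, 2.5, 5.1]
ft_force: [0.7, -0.6, -1.4]
finger_gap: 20.3
t 8.6333 at [576.6  55.2 155.4] [-179.73    2.51    5.09] F [ 0.7 -0.6 -1.4] gap 20.3
[[[0.43,-0.1,-0.03,0.02],[0,0,-0,-0],[0,0,-0,-0],[0,0,-0,-0],[0,0,-0,-0],[0,0,-0,-0],[0,0,-0,-0],[0,0,-0,-0],[0,0,-0,-0],[0,0,-0,-0]]] left 0.0
```

View pics/g3.png

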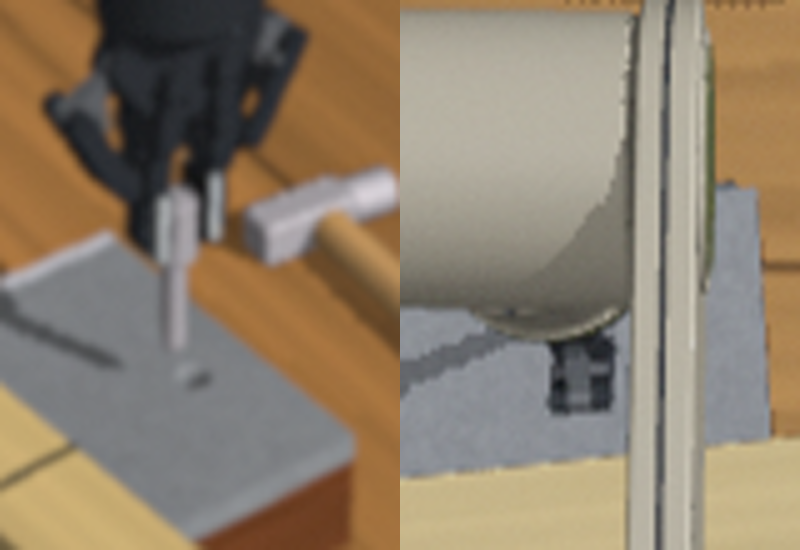

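```bash
python3 -c "
import cv2,numpy as np
s=cv2.imread('pics/s3.png');o=cv2.imread('pics/side0.png')
r=lambda im,x,y,w,h:cv2.resize(im[y:y+h,x:x+w],None,fx=12,fy=12,interpolation=cv2.INTER_CUBIC)
cv2.imwrite('pics/g4.png',np.hstack([r(s,295,185,32,45),r(o,295,185,32,45)]))"
```

```text
(no output)
```

View pics/g4.png

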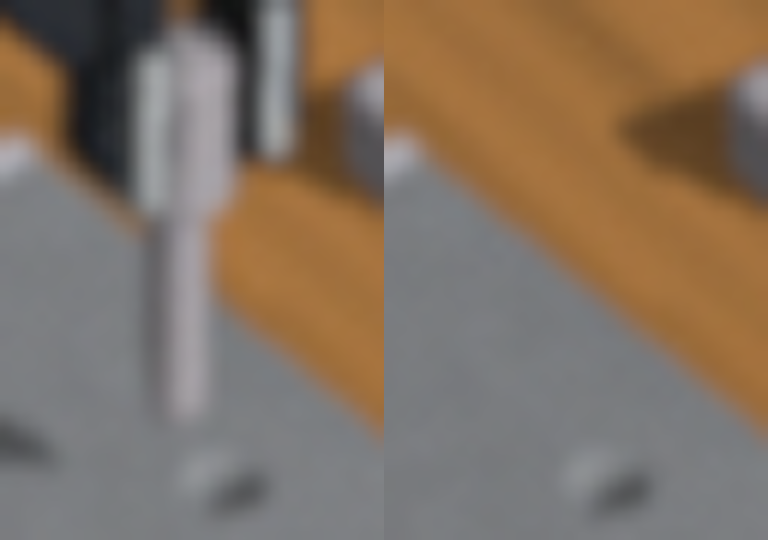

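```bash
python3 -c "
from h import *
h=c2p((226,480),(295,185),12); f=c2p((183,413),(295,185),12); sh=c2p((182,222),(295,185),12)
H=back('side',h,70)[0]; F=back('side',f,94.3)[0]; S=back('side',sh,94.3+55)[0]
print(H,F,'d',H-F,'shoulder',S, 'TCP-based', sense()['tool_pos'])
print(proj('side',[(584.84,58.12,70),(585.5,56,70)]),h)
"
```

```text
[588.80226352  60.9004765   70.        ] [577.50465944  58.05660234  94.3       ] d [ 11.29760407   2.84387416 -24.3       ] shoulder [572.98698716  48.80714621 149.3       ] TCP-based [576.70943555  55.33693161 155.41960029]
[[312.60547307 225.74483158]
 [313.31307512 226.11712812]] [313.375      224.54166667]
```

```bash
python3 -m pendant '[[[0.35,-0.08,0,0],[0.22,-0.05,0.1,0],[0,0,0.3,0],[0,0,0.3,0],[0,0,0.2,0],[0,0,0,0],[0,0,0,0],[0,0,0,0],[0,0,0,0],[0,0,0,0]]]'; python3 -c "
from h import *
plan(587.5,58,135,5)
s=snapshot('side')[:,:,::-1]
cv2.imwrite('pics/s5.png',s)
r=lambda im,x,y,w,h:cv2.resize(im[y:y+h,x:x+w],None,fx=12,fy=12,interpolation=cv2.INTER_CUBIC)
cv2.imwrite('pics/g5.png',r(s,285,185,60,48))"
```

```text
time: 9.57
tool_pos: [587.7, 58.9, 133.8]
tcp_rot: [-179.7, 2.6, 5.1]
ft_force: [0.8, 0.2, -1.3]
finger_gap: 20.3
t 9.5667 at [587.7  58.9 133.8] [-179.72    2.59    5.06] F [ 0.8  0.2 -1.3] gap 20.3
[[[-0.02,0.04,-0.06,0.01],[0,0,-0,-0],[0,0,-0,-0],[0,0,-0,-0],[0,0,-0,-0],[0,0,-0,-0],[0,0,-0,-0],[0,0,-0,-0],[0,0,-0,-0],[0,0,-0,-0]]] left 0.0
```

View pics/g5.png

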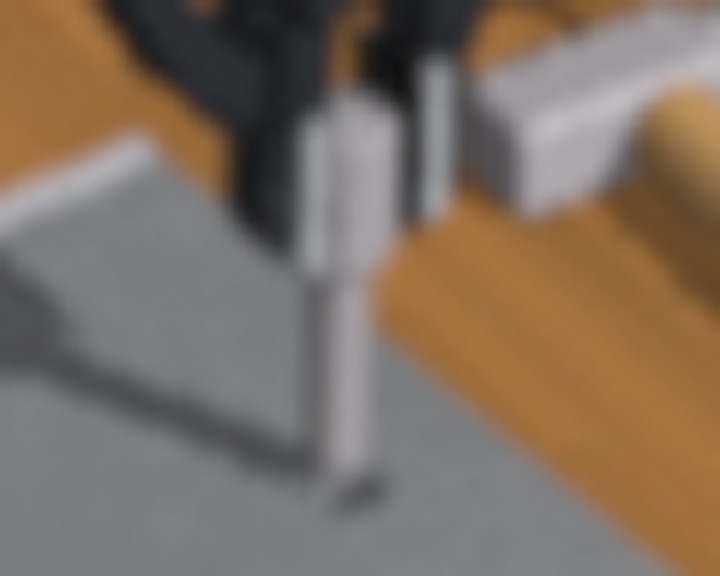

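```bash
python3 -m pendant '[[[0,0,0.2,0],[0,0,0.2,0],[0,0,0.2,0],[0,0,0.2,0],[0,0,0,0],[0,0,0,0],[0,0,0,0],[0,0,0,0],[0,0,0,0],[0,0,0,0]]]'; python3 -c "
from h import *
plan(587.5,58,76,5)
s=snapshot('side')[:,:,::-1]
r=lambda im,x,y,w,h:cv2.resize(im[y:y+h,x:x+w],None,fx=10,fy=10,interpolation=cv2.INTER_CUBIC)
cv2.imwrite('pics/g6.png',r(s,285,185,60,48))"
```

```text
time: 10.45
tool_pos: [587.2, 58.8, 116.6]
tcp_rot: [-179.7, 2.5, 5.0]
ft_force: [-0.4, -0.5, -1.1]
finger_gap: 20.3
t 10.45 at [587.2  58.8 116.6] [-179.73    2.54    5.05] F [-0.4 -0.5 -1.1] gap 20.3
[[[0.01,0.02,1,0.01],[0.01,0.02,1,-0],[0,0,0.03,-0],[0,0,-0,-0],[0,0,-0,-0],[0,0,-0,-0],[0,0,-0,-0],[0,0,-0,-0],[0,0,-0,-0],[0,0,-0,-0]]] left 0.0
```

View pics/g6.png

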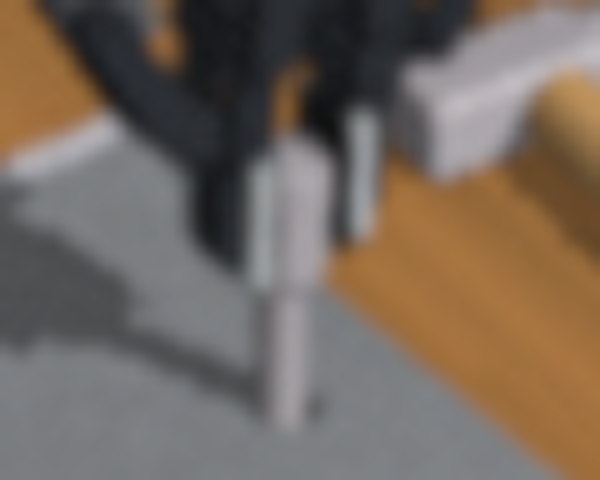

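The foot is inside the mouth with no load on the wrist, so I'll continue down.

```bash
python3 -m pendant '[[[0,0,0.3,0],[0,0,0.3,0],[0,0,0.3,0],[0,0,0.3,0],[0,0,0.3,0],[0,0,0.1,0],[0,0,0,0],[0,0,0,0],[0,0,0,0],[0,0,0,0]]]'; python3 -c "
from h import *
plan(587.5,58,76,5)"
```

```text
time: 11.33
tool_pos: [586.4, 58.5, 81.2]
tcp_rot: [-179.8, 2.4, 5.0]
ft_force: [0.9, -0.4, -1.3]
finger_gap: 20.0
t 11.3333 at [586.4  58.5  81.2] [-179.77    2.44    5.04] F [ 0.9 -0.4 -1.3] gap 20.0
[[[0.05,0.03,0.26,0.01],[0,0,-0,-0],[0,0,-0,-0],[0,0,-0,-0],[0,0,-0,-0],[0,0,-0,-0],[0,0,-0,-0],[0,0,-0,-0],[0,0,-0,-0],[0,0,-0,-0]]] left 0.0
```

```bash
python3 -m pendant '[[[0,0,0.15,0],[0,0,0.1,0],[0,0,0.05,0],[0,0,0.05,0],[0,0,0.05,0],[0,0,0.05,0],[0,0,0.05,0],[0,0,0,0],[0,0,0,0],[0,0,0,0]]]'; python3 -c "
from h import *
plan(587.5,58,76,5)
s=snapshot('side')[:,:,::-1]
r=lambda im,x,y,w,h:cv2.resize(im[y:y+h,x:x+w],None,fx=10,fy=10,interpolation=cv2.INTER_CUBIC)
cv2.imwrite('pics/g7.png',r(s,285,185,60,48))"
```

```text
time: 12.17
tool_pos: [586.6, 58.8, 76.4]
tcp_rot: [-179.8, 2.4, 5.1]
ft_force: [0.5, -1.4, 0.3]
finger_gap: 20.3
t 12.1667 at [586.6  58.8  76.4] [-179.78    2.35    5.07] F [ 0.5 -1.4  0.3] gap 20.3
[[[0.04,0.04,0.02,0.01],[0,0,-0,-0],[0,0,-0,-0],[0,0,-0,-0],[0,0,-0,-0],[0,0,-0,-0],[0,0,-0,-0],[0,0,-0,-0],[0,0,-0,-0],[0,0,-0,-0]]] left 0.0
```

View pics/g7.png

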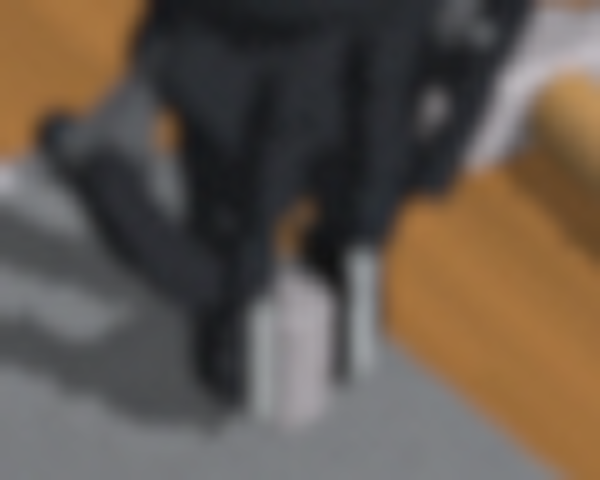

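```bash
python3 -m pendant '[[[0,0,0.1,0],[0,0,0.1,0],[0,0,0.1,0],[0,0,0.1,0],[0,0,0.1,0],[0,0,0.1,0],[0,0,0,0],[0,0,0,0],[0,0,0,0],[0,0,0,0]]]'; python3 -c "
from h import *
plan(587.5,58,76,5)"
```

```text
time: 13.05
tool_pos: [586.9, 58.9, 76.3]
tcp_rot: [-179.8, 2.3, 5.1]
ft_force: [0.2, -0.8, -0.0]
finger_gap: 20.0
t 13.05 at [586.9  58.9  76.3] [-179.81    2.29    5.11] F [ 0.2 -0.8 -0. ] gap 20.0
[[[0.03,0.05,0.02,0.02],[0,0,-0,-0],[0,0,-0,-0],[0,0,-0,-0],[0,0,-0,-0],[0,0,-0,-0],[0,0,-0,-0],[0,0,-0,-0],[0,0,-0,-0],[0,0,-0,-0]]] left 0.0
```

It won't go below z 76.3, and home was predicted at 76.1, so the pin is seated. Next: release, lift and look.

```bash
python3 -m pendant '[[[0,0,0,0],[0,0,0,0],[0,0,0,0],[0,0,-0.1,0],[0,0,-0.4,0],[0,0,-0.7,0],[0,0,-0.8,0],[-0.2,0,-0.8,0],[-0.5,0.8,0,0],[-0.5,0.8,0,0]]]' 0 60; python3 -c "
from h import *
plan(478,-60,150,6)
s=snapshot('side')[:,:,::-1]
r=lambda im,x,y,w,h:cv2.resize(im[y:y+h,x:x+w],None,fx=6,fy=6,interpolation=cv2.INTER_CUBIC)
cv2.imwrite('pics/g8.png',r(s,220,180,130,100))"
```

```text
time: 13.88
tool_pos: [567.9, 26.8, 136.6]
tcp_rot: [-179.7, 2.4, 5.3]
ft_force: [0.2, -1.4, -0.4]
finger_gap: 42.5
t 13.8833 at [567.9  26.8 136.6] [-179.75    2.39    5.3 ] F [ 0.2 -1.4 -0.4] gap 42.5
[[[-0.78,0.62,-0.11,-0.15],[-0.78,0.61,-0.11,-0],[-0.78,0.61,-0.11,-0],[-0.78,0.61,-0.11,-0],[-0.78,0.61,-0.11,-0],[-0.78,0.61,-0.11,-0],[-0.22,0.17,-0.03,-0],[0,0,-0,-0],[0,0,-0,-0],[0,0,-0,-0]]] left 0.0
```

View pics/g8.png

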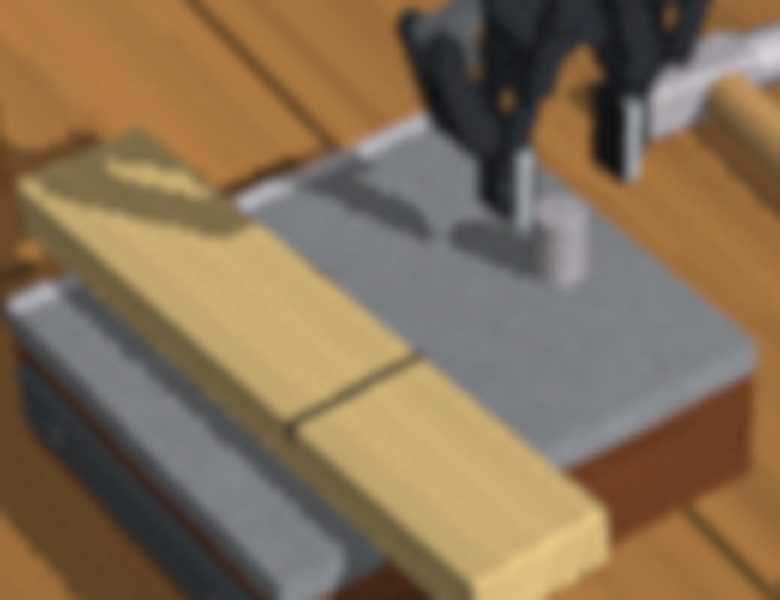

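The side view shows the pin head flush on the leaf at crop (562,245), free of the fingers. On to the board's tail, with the gripper fully open.

```bash
python3 -m pendant '[[[-0.85,0.5,-0.3,-0.15],[-0.85,0.5,-0.3,0],[-0.85,0.5,-0.3,0],[-0.85,0.5,0,0],[-0.6,0.4,0,0],[-0.2,0.2,0,0],[0,0,0,0],[0,0,0,0],[0,0,0,0],[0,0,0,0]]]' 1 60; python3 -c "
from h import *
plan(475.5,-34,140,6.4)"
```

```text
time: 14.77
tool_pos: [490.0, -38.6, 165.5]
tcp_rot: [-179.9, 1.9, 5.8]
ft_force: [0.4, 0.0, 0.1]
finger_gap: 85.5
t 14.7667 at [490.  -38.6 165.5] [-179.88    1.91    5.79] F [0.4 0.  0.1] gap 85.5
[[[-0.47,-0.2,0.86,-0.13],[-0.23,-0.1,0.41,-0],[0,0,-0,-0],[0,0,-0,-0],[0,0,-0,-0],[0,0,-0,-0],[0,0,-0,-0],[0,0,-0,-0],[0,0,-0,-0],[0,0,-0,-0]]] left 0.0
```

```bash
python3 -m pendant '[[[-1,0,0,-0.1],[-1,0,0,0],[-1,0,0,0],[-1,0,0,0],[-1,0,0,0],[0,0,0,0],[0.4,0,0,0],[0.4,0,0,0],[0.4,0,0,0],[0.4,0,0,0]]]' ; python3 -c "
from h import *
plan(475.5,-34,140,6.4)"
```

```text
time: 15.6
tool_pos: [425.9, -41.9, 166.6]
tcp_rot: [-179.8, 1.9, 6.6]
ft_force: [0.5, 0.3, 0.1]
finger_gap: 85.4
t 15.6 at [425.9 -41.9 166.6] [-179.76    1.89    6.61] F [0.5 0.3 0.1] gap 85.4
[[[0.88,-0.04,0.47,0.04],[0.88,-0.04,0.47,-0],[0.74,-0.03,0.39,-0],[0,0,-0,-0],[0,0,-0,-0],[0,0,-0,-0],[0,0,-0,-0],[0,0,-0,-0],[0,0,-0,-0],[0,0,-0,-0]]] left 0.0
```

```bash
python3 -m pendant '[[[0.6,-0.03,0.3,0],[0.6,-0.03,0.3,0],[0.5,-0.03,0.3,0],[0.4,-0.03,0.3,0],[0.2,-0.03,0.3,0],[0,0,0.2,0],[0,0,0,0],[0,0,0,0],[0,0,0,0],[0,0,0,0]]]' ; python3 -c "
from h import *
plan(475.5,-34,110,6.4)"
```

```text
time: 16.43
tool_pos: [484.1, -29.7, 126.8]
tcp_rot: [-179.7, 1.9, 6.9]
ft_force: [-0.3, -0.0, 0.2]
finger_gap: 85.4
t 16.4333 at [484.1 -29.7 126.8] [-179.69    1.87    6.86] F [-0.3 -0.   0.2] gap 85.4
[[[-0.45,0.16,0.84,0.1],[0,0,-0,-0],[0,0,-0,-0],[0,0,-0,-0],[0,0,-0,-0],[0,0,-0,-0],[0,0,-0,-0],[0,0,-0,-0],[0,0,-0,-0],[0,0,-0,-0]]] left 0.0
```

```bash
python3 -m pendant '[[[-0.4,0.16,0.1,0.1],[0,0,0,0],[0,0,0.15,0],[0,0,0.15,0],[0,0,0.15,0],[0,0,0.1,0],[0,0,0,0],[0,0,0,0],[0,0,0,0],[0,0,0,0]]]' ; python3 -c "
from h import *
plan(475.5,-34,72,6.4)
s=snapshot('side')[:,:,::-1]; t=snapshot('top')[:,:,::-1]
cv2.imwrite('pics/t9.png',t)
r=lambda im,x,y,w,h:cv2.resize(im[y:y+h,x:x+w],None,fx=4,fy=4,interpolation=cv2.INTER_CUBIC)
cv2.imwrite('pics/g9.png',np.hstack([r(s,230,190,100,120),r(t,260,220,100,120)]))"
```

```text
time: 17.27
tool_pos: [475.2, -35.0, 114.3]
tcp_rot: [-179.8, 1.7, 6.3]
ft_force: [-0.6, -0.1, 0.8]
finger_gap: 85.5
t 17.2667 at [475.2 -35.  114.3] [-179.76    1.7     6.27] F [-0.6 -0.1  0.8] gap 85.5
[[[0.01,-0.02,1,-0.03],[0.01,-0.02,1,-0],[0,-0,0.12,-0],[0,0,-0,-0],[0,0,-0,-0],[0,0,-0,-0],[0,0,-0,-0],[0,0,-0,-0],[0,0,-0,-0],[0,0,-0,-0]]] left 0.0
```

View pics/g9.png

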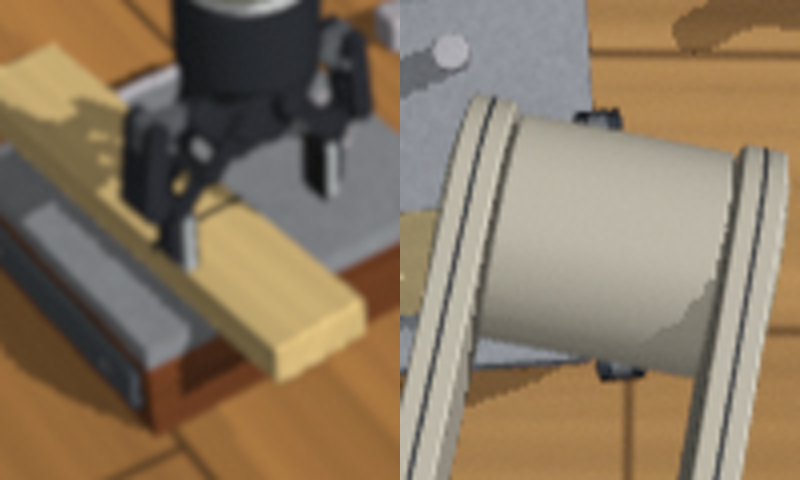

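```bash
python3 -c "
from h import *
print(proj('side',[(433,-39.5,127),(517.5,-30.5,125),(433,-39.5,96)]), c2p([(185,265),(330,197)],(230,190),4))"
python3 -m pendant '[[[0,0,0.25,0],[0,0,0.25,0],[0,0,0.25,0],[0,0,0.15,0],[0,0,0,0],[0,0,0,0],[0,0,0,0],[0,0,0,0],[0,0,0,0],[0,0,0,0]]]' ; python3 -c "
from h import *
plan(475.5,-34,72,6.4)
s=snapshot('side')[:,:,::-1]; 
r=lambda im,x,y,w,h:cv2.resize(im[y:y+h,x:x+w],None,fx=6,fy=6,interpolation=cv2.INTER_CUBIC)
cv2.imwrite('pics/g10.png',r(s,230,190,110,100))"
```

```text
[[276.0577412  255.35556047]
 [307.85472658 239.00055658]
 [276.99760747 265.96911829]] [[275.875 255.875]
 [312.125 238.875]]
time: 18.2
tool_pos: [474.5, -34.8, 94.1]
tcp_rot: [-179.8, 1.7, 6.3]
ft_force: [0.4, 0.6, -0.8]
finger_gap: 85.7
t 18.2 at [474.5 -34.8  94.1] [-179.75    1.73    6.28] F [ 0.4  0.6 -0.8] gap 85.7
[[[0.05,-0.03,1,-0.03],[0.01,-0,0.11,-0],[0,0,-0,-0],[0,0,-0,-0],[0,0,-0,-0],[0,0,-0,-0],[0,0,-0,-0],[0,0,-0,-0],[0,0,-0,-0],[0,0,-0,-0]]] left 0.0
```

View pics/g10.png

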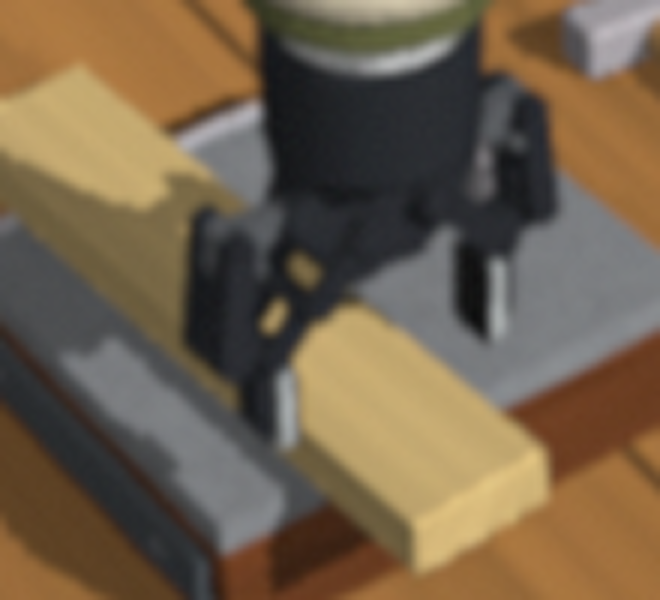

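```bash
python3 -m pendant '[[[0,0,0.25,0],[0,0,0.25,0],[0,0,0.25,0],[0,0,0.15,0],[0,0,0,0],[0,0,0,0],[0,0,0,0],[0,0,0,0],[0,0,0,0],[0,0,0,0]]]' ; python3 -c "
from h import *
plan(475.5,-34,73,6.4)"
```

```text
time: 19.08
tool_pos: [473.8, -34.8, 74.1]
tcp_rot: [-179.8, 1.7, 6.3]
ft_force: [-0.1, 0.5, -0.1]
finger_gap: 85.5
t 19.0833 at [473.8 -34.8  74.1] [-179.75    1.73    6.28] F [-0.1  0.5 -0.1] gap 85.5
[[[0.09,-0.03,0.05,-0.03],[0,0,-0,-0],[0,0,-0,-0],[0,0,-0,-0],[0,0,-0,-0],[0,0,-0,-0],[0,0,-0,-0],[0,0,-0,-0],[0,0,-0,-0],[0,0,-0,-0]]] left 0.0
```

```bash
python3 -m pendant '[[[0.09,0,0,0],[0,0,0,0],[0,0,0,0],[0,0,0,0],[0,0,0,0],[0,0,0,0],[0,0,0,0],[0,0,0,0],[0,0,0,0],[0,0,0,0]]]' -1 40; python3 -c "
from h import *
plan(475.5,-34,73,6.4)
s=snapshot('side')[:,:,::-1]; 
r=lambda im,x,y,w,h:cv2.resize(im[y:y+h,x:x+w],None,fx=6,fy=6,interpolation=cv2.INTER_CUBIC)
cv2.imwrite('pics/g11.png',r(s,230,190,110,100))"
```

```text
time: 19.92
tool_pos: [476.1, -34.7, 74.9]
tcp_rot: [-179.8, 1.7, 6.3]
ft_force: [0.1, 0.5, 0.1]
finger_gap: 59.2
t 19.9167 at [476.1 -34.7  74.9] [-179.78    1.7     6.3 ] F [0.1 0.5 0.1] gap 59.2
[[[-0.03,-0.04,0.1,-0.02],[0,0,-0,-0],[0,0,-0,-0],[0,0,-0,-0],[0,0,-0,-0],[0,0,-0,-0],[0,0,-0,-0],[0,0,-0,-0],[0,0,-0,-0],[0,0,-0,-0]]] left 0.0
```

View pics/g11.png

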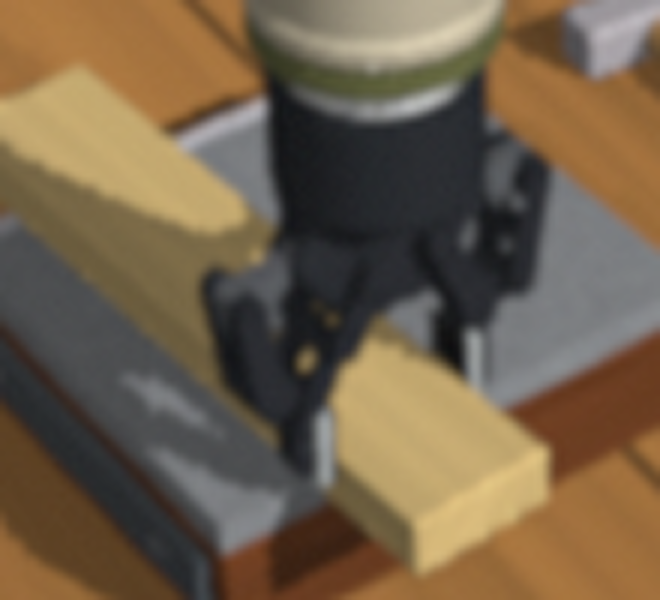

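```bash
python3 -m pendant '[[[0,-0.15,0,0],[0.02,-0.3,0,0.1],[0.02,-0.35,0,0.1],[0,-0.35,0,0.1],[0,-0.35,0,0.1],[0,-0.35,0,0.1],[0,-0.35,0,0],[0,-0.35,0,0],[0,-0.2,0,0],[0,0,0,0]]]' -1 60; python3 -c "
from h import *
plan(476.1-.067*155,-34.7+.998*155,75,3.9)
s=snapshot('side')[:,:,::-1]; 
r=lambda im,x,y,w,h:cv2.resize(im[y:y+h,x:x+w],None,fx=6,fy=6,interpolation=cv2.INTER_CUBIC)
cv2.imwrite('pics/g12.png',r(s,210,170,130,100))"
```

```text
time: 20.8
tool_pos: [472.1, 25.8, 75.1]
tcp_rot: [-179.9, 1.7, 3.7]
ft_force: [0.7, -2.2, -0.9]
finger_gap: 58.6
t 20.8 at [472.1  25.8  75.1] [-179.95    1.65    3.74] F [ 0.7 -2.2 -0.9] gap 58.6
[[[-0,-1,0,-0.04],[0,-1,0,-0],[0,-1,0,-0],[0,-1,0,-0],[0,-0.72,0,-0],[0,0,-0,-0],[0,0,-0,-0],[0,0,-0,-0],[0,0,-0,-0],[0,0,-0,-0]]] left 0.0
```

View pics/g12.png

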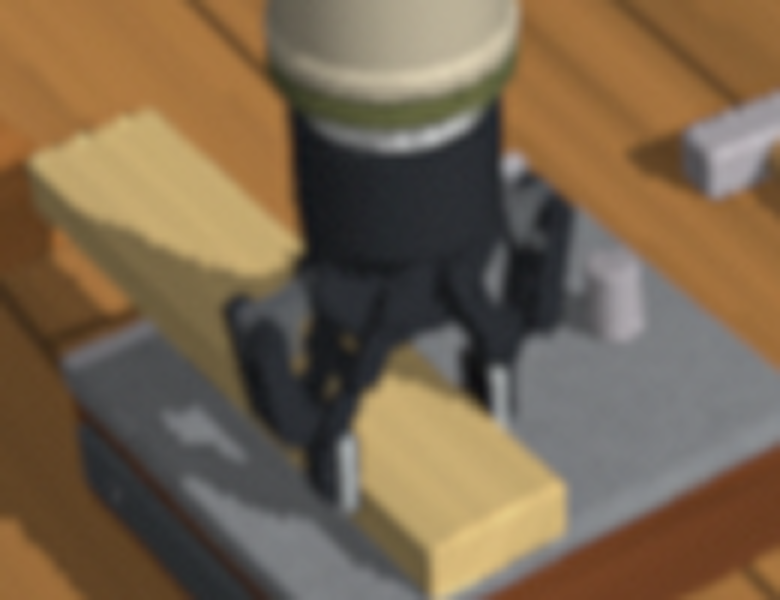

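```bash
python3 -m pendant '[[[0,-0.2,0,0],[0,-0.4,0,0],[0,-0.5,0,0],[0,-0.5,0,0],[0,-0.5,0,0],[0,-0.5,0,0],[0,-0.5,0,0],[0,-0.4,0,0],[0,-0.2,0,0],[0,0,0,0]]]' ; python3 -c "
from h import *
plan(476.1-.067*155,-34.7+.998*155,75,3.9)
s=snapshot('side')[:,:,::-1];t=snapshot('top')[:,:,::-1]
cv2.imwrite('pics/t13.png',t);cv2.imwrite('pics/s13.png',s)
r=lambda im,x,y,w,h:cv2.resize(im[y:y+h,x:x+w],None,fx=5,fy=5,interpolation=cv2.INTER_CUBIC)
cv2.imwrite('pics/g13.png',r(s,190,150,150,110))
cv2.imwrite('pics/h13.png',r(t,170,205,150,115))"
```

```text
time: 21.68
tool_pos: [466.9, 107.0, 75.6]
tcp_rot: [180.0, 1.6, 3.7]
ft_force: [0.5, -4.2, 1.2]
finger_gap: 58.4
t 21.6833 at [466.9 107.   75.6] [179.98   1.63   3.75] F [ 0.5 -4.2  1.2] gap 58.4
[[[-0.02,-0.65,0.03,-0.03],[0,0,-0,-0],[0,0,-0,-0],[0,0,-0,-0],[0,0,-0,-0],[0,0,-0,-0],[0,0,-0,-0],[0,0,-0,-0],[0,0,-0,-0],[0,0,-0,-0]]] left 0.0
```

View pics/g13.png

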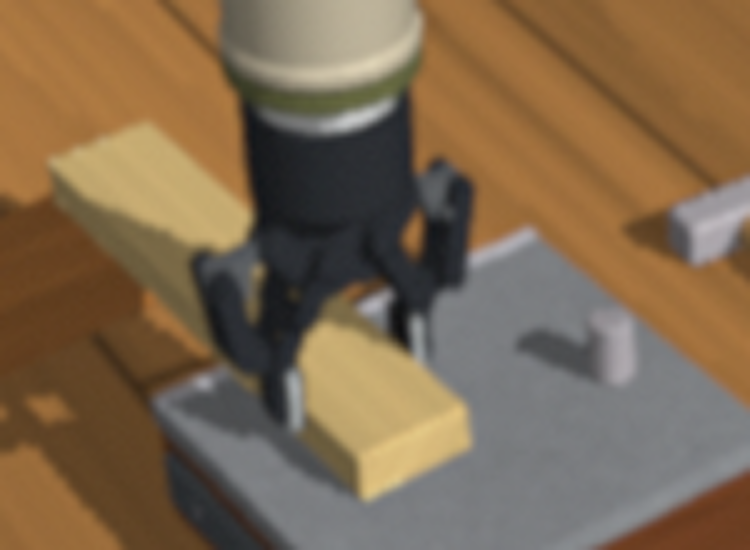

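View pics/h13.png

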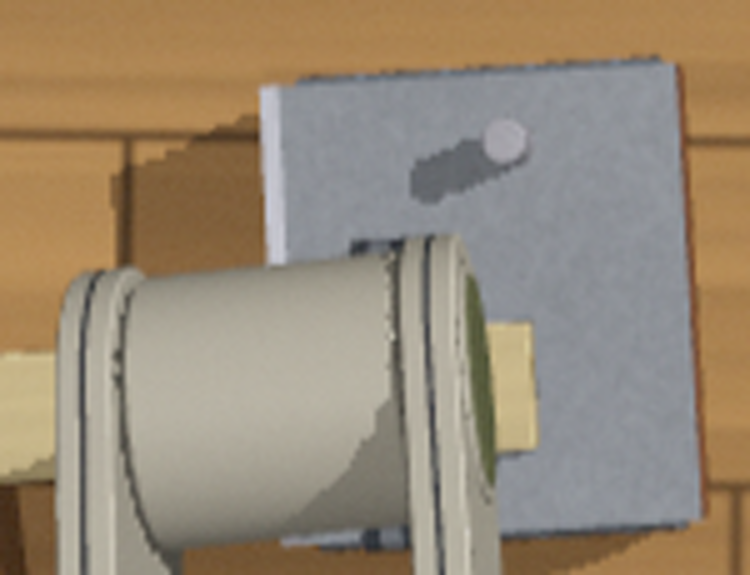

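```bash
python3 -c "
import cv2,numpy as np
t=cv2.imread('pics/t13.png')
r=lambda im,x,y,w,h,k:cv2.resize(im[y:y+h,x:x+w],None,fx=k,fy=k,interpolation=cv2.INTER_CUBIC)
cv2.imwrite('pics/h14.png',np.hstack([r(t,140,260,40,60,10),r(t,258,260,40,60,10)]))
cv2.imwrite('pics/h15.png',np.hstack([r(t,205,205,40,60,10),r(t,295,205,20,60,10),r(t,295,270,20,60,10)]))"
```

```text
(no output)
```

View pics/h14.png

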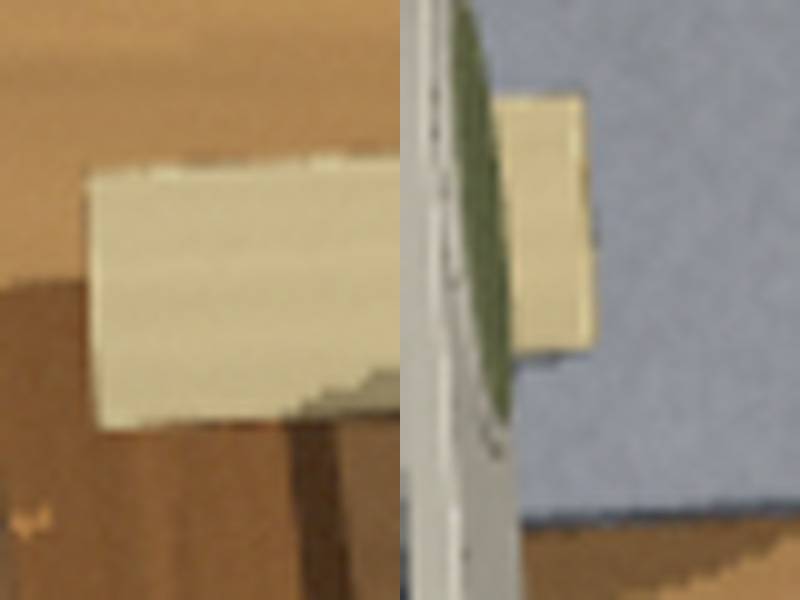

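View pics/h15.png

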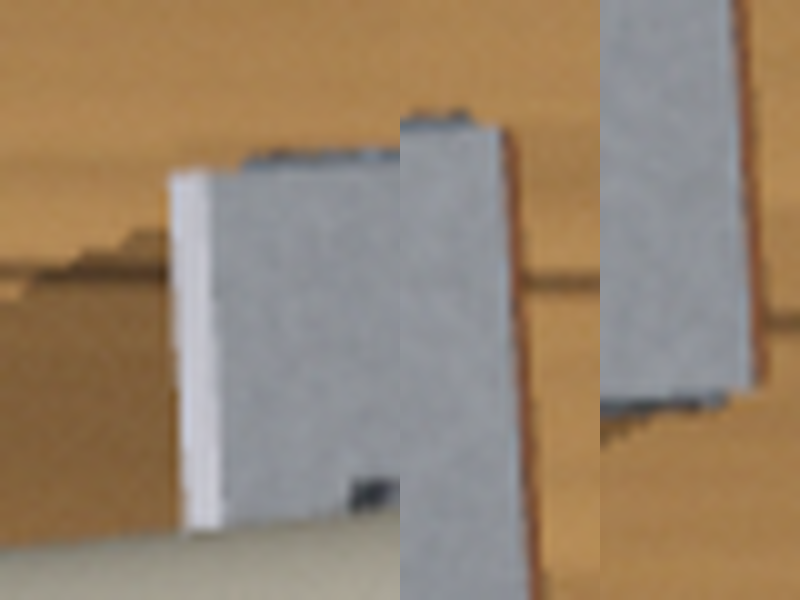

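```bash
cat >> h.py <<'E'
LLc=[(100,-110,70),(-100,-110,70),(-100,110,70)]
LBc=[(150,-30,96),(150,30,96),(-150,-30,96),(-150,30,96)]
def rel(lf,bd):
    f=least_squares(lambda p:(proj('top',rig(p,LLc))-lf).ravel(),[508,75,1.64]).x
    g=least_squares(lambda p:(proj('top',rig(p,LBc))-bd).ravel(),[455,210,1.64]).x
    print('leaf',f[:2],np.degrees(f[2]),(proj('top',rig(f,LLc))-lf).round(1).tolist())
    print('board',g[:2],np.degrees(g[2]),(proj('top',rig(g,LBc))-bd).round(1).tolist())
    c,s=np.cos(f[2]),np.sin(f[2]);R=np.array([[c,s],[-s,c]])
    m=rig(g,[(-40,0,96)])[0]; print('leaf shift',R@(f[:2]-np.array([508.66,73.03])),'mark rel edge',R@(m[:2]-f[:2])-[100,40])
E
python3 -c "
from h import *
lf=np.vstack([c2p((170,170),(205,205),10),c2p([(105,128)],(295,205),10),c2p([(155,387)],(295,270),10)])
bd=np.vstack([c2p([(90,170),(98,430)],(140,260),10),c2p([(185,94),(195,350)],(258,260),10)])
rel(lf,bd)"
```

```text
leaf [509.5116404   75.11601941] 93.86172445841264 [[0.3, 0.1], [-0.3, -0.4], [-0.1, 0.3]]
board [459.88292709 195.89471438] 94.01851949969961 [[-0.4, 0.1], [-0.1, -0.2], [0.0, 0.0], [0.5, 0.0]]
leaf shift [ 2.02392614 -0.99019763] mark rel edge [-16.15295045   1.27226875]
```

```bash
python3 -m pendant '[[[0,-0.1,0,0],[0,-0.15,0,0],[0,-0.15,0,0],[0,-0.15,0,0],[0,-0.1,0,0],[0,-0.05,0,0],[0,0,0,0],[0,0,0,0],[0,0,0,0],[0,0,0,0]]]' ; python3 -c "
from h import *
plan(476.1-.067*157,-34.7+.998*157,75,3.9)
s=snapshot('side')[:,:,::-1];t=snapshot('top')[:,:,::-1]
cv2.imwrite('pics/t16.png',t);cv2.imwrite('pics/s16.png',s)
r=lambda im,x,y,w,h,k=10:cv2.resize(im[y:y+h,x:x+w],None,fx=k,fy=k,interpolation=cv2.INTER_CUBIC)
cv2.imwrite('pics/h16.png',np.hstack([r(t,130,260,40,60),r(t,250,260,40,60)]))
cv2.imwrite('pics/h17.png',np.hstack([r(t,205,205,40,60),r(t,295,205,20,60),r(t,295,270,20,60)]))"
```

```text
time: 22.62
tool_pos: [466.3, 119.5, 75.6]
tcp_rot: [179.9, 1.6, 3.6]
ft_force: [0.0, -3.7, -0.1]
finger_gap: 58.3
t 22.6167 at [466.3 119.5  75.6] [179.9    1.64   3.58] F [ 0.  -3.7 -0.1] gap 58.3
[[[-0.03,-0.13,0.03,-0.07],[0,0,-0,-0],[0,0,-0,-0],[0,0,-0,-0],[0,0,-0,-0],[0,0,-0,-0],[0,0,-0,-0],[0,0,-0,-0],[0,0,-0,-0],[0,0,-0,-0]]] left 0.0
```

View pics/h16.png

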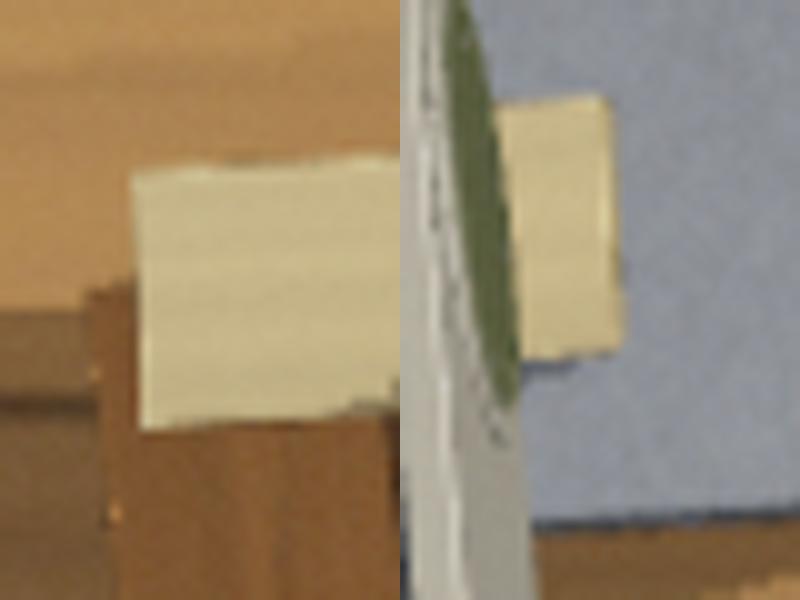

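View pics/h17.png

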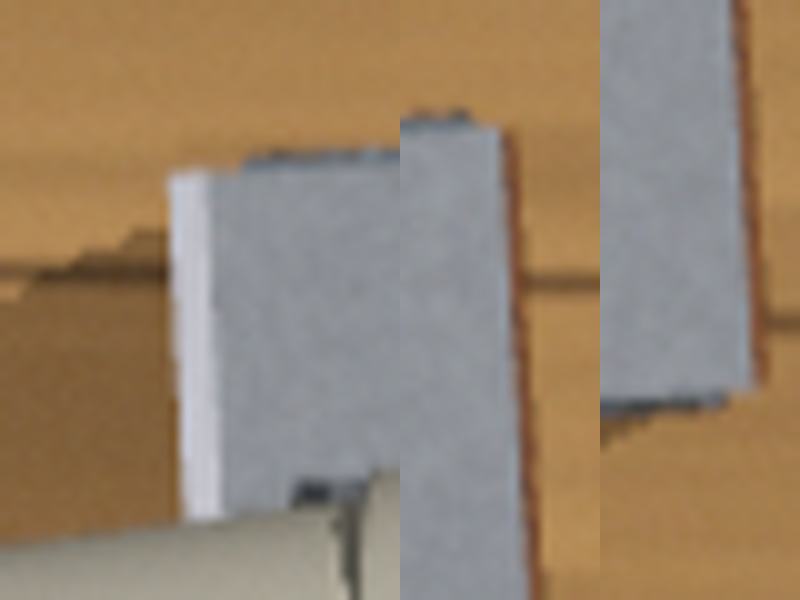

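View pics/s16.png

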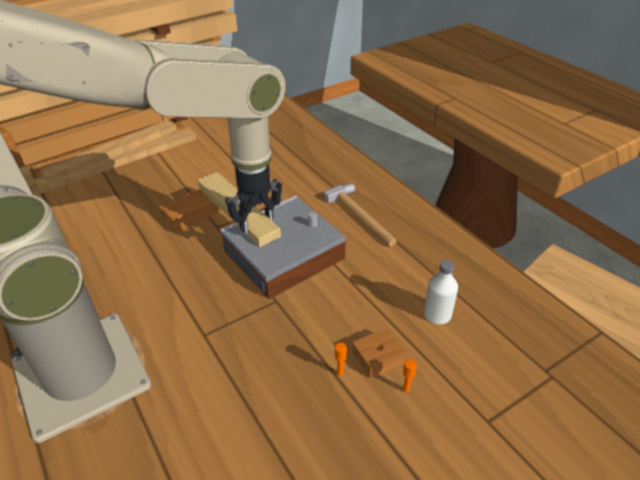

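```bash
python3 -c "
from h import *
lf=np.vstack([c2p((168,170),(205,205),10),c2p([(105,128)],(295,205),10),c2p([(155,387)],(295,270),10)])
bd=np.vstack([c2p([(134,170),(142,430)],(130,260),10),c2p([(210,94),(222,350)],(250,260),10)])
rel(lf,bd)"
```

```text
leaf [509.49194352  75.25498917] 93.89297908831121 [[0.5, 0.1], [-0.3, -0.4], [-0.1, 0.3]]
board [459.75542781 208.76186121] 94.02422124998148 [[-0.3, 0.1], [-0.0, -0.2], [0.0, 0.0], [0.3, 0.0]]
leaf shift [ 2.16337208 -0.98108517] mark rel edge [-3.42431296  0.46594288]
```

```bash
python3 -m pendant '[[[0,-0.1,0,0],[0,-0.06,0,0],[0,-0.02,0,0],[0,0,0,0],[0,0,0,0],[0,0,0,0],[0,0,0,0],[0,0,0,0],[0,0,0,0],[0,0,0,0]]]' ; python3 -c "
from h import *
plan(476.1-.067*157,-34.7+.998*157,75,3.9)
s=snapshot('side')[:,:,::-1];t=snapshot('top')[:,:,::-1]
cv2.imwrite('pics/t18.png',t);cv2.imwrite('pics/s18.png',s)
r=lambda im,x,y,w,h,k=10:cv2.resize(im[y:y+h,x:x+w],None,fx=k,fy=k,interpolation=cv2.INTER_CUBIC)
cv2.imwrite('pics/h18.png',np.hstack([r(t,130,260,40,60),r(t,250,260,40,60)]))
cv2.imwrite('pics/h19.png',np.hstack([r(t,205,205,40,60),r(t,295,205,20,60),r(t,295,270,20,60)]))
cv2.imwrite('pics/h20.png',r(s,190,165,140,100,5))"
```

```text
time: 23.55
tool_pos: [466.1, 123.1, 75.7]
tcp_rot: [179.9, 1.6, 3.6]
ft_force: [0.8, -3.6, 1.8]
finger_gap: 58.6
t 23.55 at [466.1 123.1  75.7] [179.88   1.64   3.57] F [ 0.8 -3.6  1.8] gap 58.6
[[[-0.03,0.06,0.03,-0.07],[0,0,-0,-0],[0,0,-0,-0],[0,0,-0,-0],[0,0,-0,-0],[0,0,-0,-0],[0,0,-0,-0],[0,0,-0,-0],[0,0,-0,-0],[0,0,-0,-0]]] left 0.0
```

View pics/h18.png

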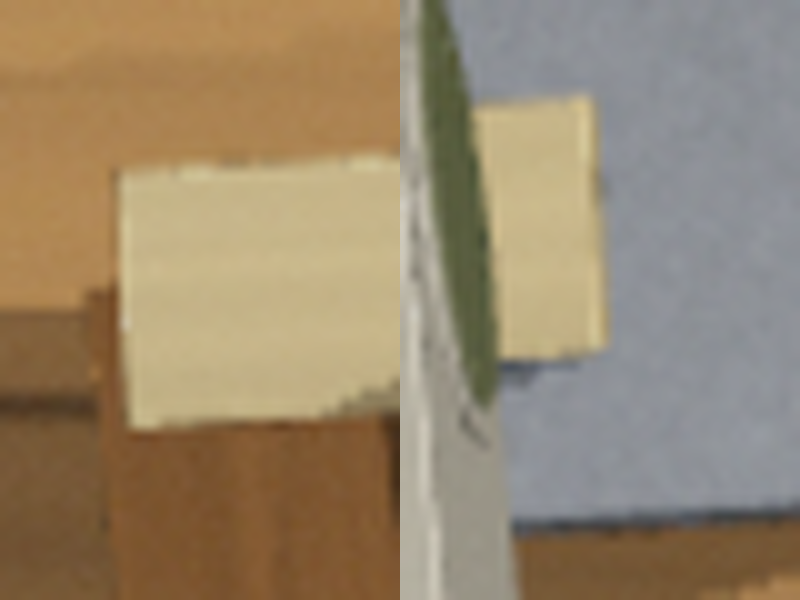

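View pics/h19.png

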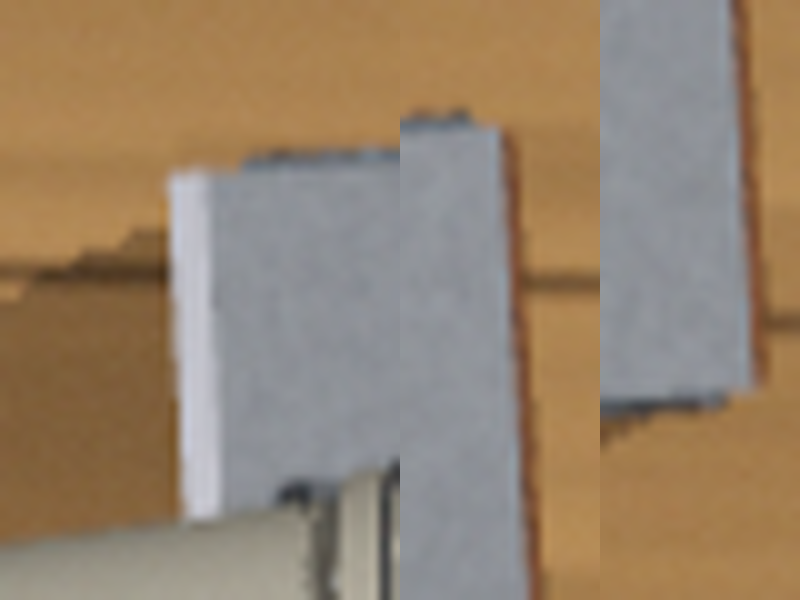

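View pics/h20.png

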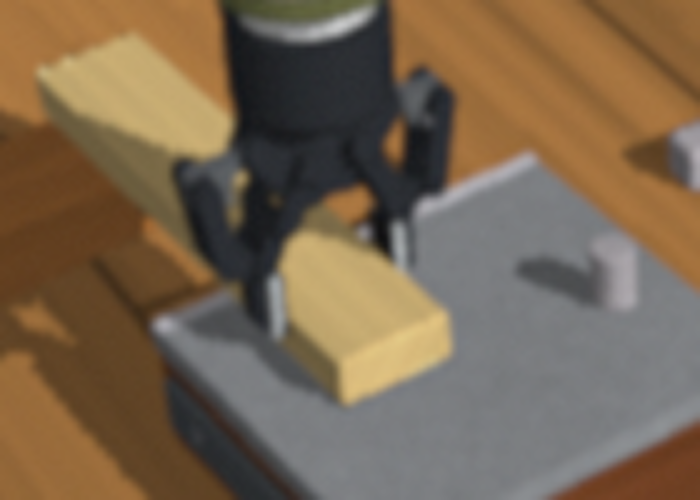

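```bash
python3 -c "
from h import *
lf=np.vstack([c2p((170,170),(205,205),10),c2p([(105,128)],(295,205),10),c2p([(155,387)],(295,270),10)])
bd=np.vstack([c2p([(119,170),(130,430)],(130,260),10),c2p([(194,94),(208,350)],(250,260),10)])
rel(lf,bd)
E=back('side',c2p([(533,154),(155,325)],(190,165),5),70)
T=back('side',c2p([(338,362),(452,316)],(190,165),5),96).mean(0)
print(E,np.linalg.norm(E[0]-E[1]),T)
d=(E[0]-E[1])[:2];d/=np.linalg.norm(d);n=np.array([-d[1],d[0]]);print('tail->edge',n@(E[0]-T)[:2])
"
```

```text
leaf [509.5116404   75.11601941] 93.86172445841264 [[0.3, 0.1], [-0.3, -0.4], [-0.1, 0.3]]
board [459.72410777 212.09420205] 94.04919388979818 [[-0.2, 0.2], [-0.2, -0.1], [0.2, -0.0], [0.2, -0.0]]
leaf shift [ 2.02392614 -0.99019763] mark rel edge [0.02051679 0.31829694]
[[615.20558857 184.29181854  70.        ]
 [394.60003821 168.4384082   70.        ]] 221.17445482552213 [472.10829934  67.62351303  96.        ]
tail->edge 106.11124020077156
```

```bash
python3 -c "
from h import *
o=(210,180)
E=back('side',c2p([(437,83),(57,250)],o,5),70)
T=back('side',c2p([(445,487),(555,432)],o,5),96).mean(0)
M=back('side',c2p([(290,357),(402,295)],o,5),96).mean(0)
d=(E[0]-E[1])[:2];d/=np.linalg.norm(d);n=np.array([-d[1],d[0]]);print(np.linalg.norm(E[0]-E[1]),'tail->edge',n@(E[0]-T)[:2],'mark->edge',n@(E[0]-M)[:2], 'top said 154.9 and 264.7')
"
```

```text
220.07869473132604 tail->edge 264.79213463396405 mark->edge 154.346126246265 top said 154.9 and 264.7
```

```bash
python3 -c "
import cv2,numpy as np
s=cv2.imread('pics/s18.png')
r=lambda im,x,y,w,h,k=10:cv2.resize(im[y:y+h,x:x+w],None,fx=k,fy=k,interpolation=cv2.INTER_CUBIC)
cv2.imwrite('pics/h21.png',r(s,215,185,80,60))
cv2.imwrite('pics/h22.png',r(s,265,185,50,30,14))"
```

```text
(no output)
```

View pics/h21.png

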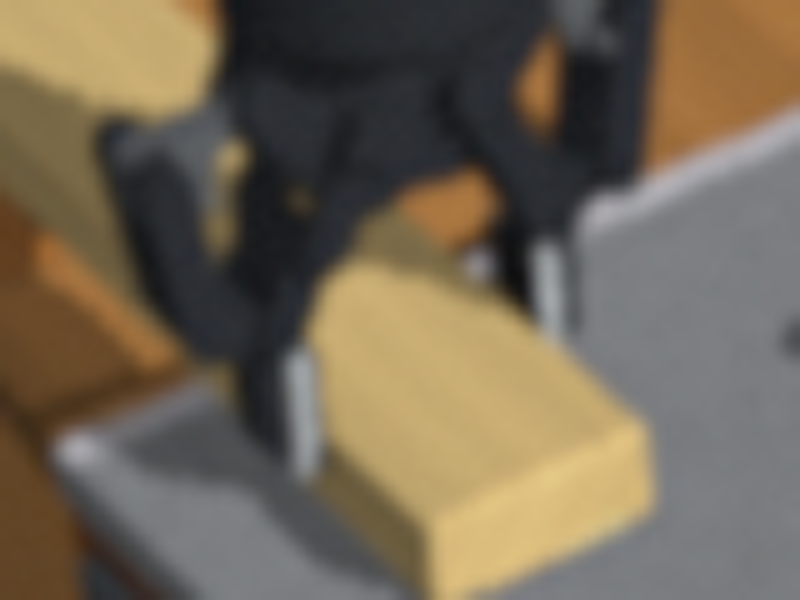

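View pics/h22.png

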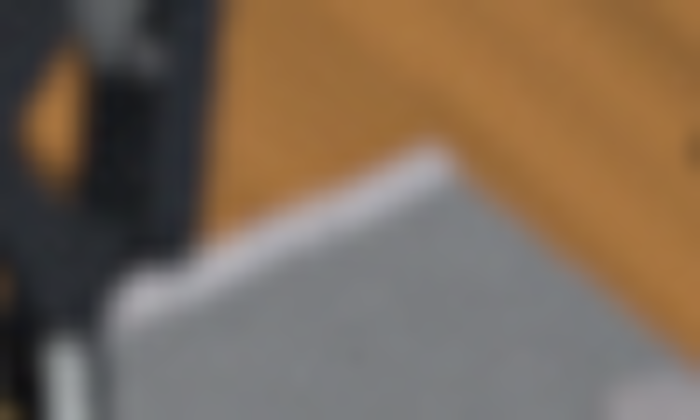

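```bash
python3 -c "
from h import *
E=np.vstack([back('side',c2p((440,136),(265,185),14),70),back('side',c2p((55,447),(215,185),10),70)])
for z in (96,97,98):
  T=back('side',c2p([(428,522),(650,427)],(215,185),10),z).mean(0)
  d=(E[0]-E[1])[:2];d/=np.linalg.norm(d);n=np.array([-d[1],d[0]]);print(z,np.linalg.norm(E[0]-E[1]),'tail->edge',n@(E[0]-T)[:2],T,E)
print(proj('side',[(469.2,62.4,96)]))
"
```

```text
96 223.97148000298887 tail->edge 107.43185480759507 [472.51672805  69.0653641   96.        ] [[617.26650845 188.87064538  70.        ]
 [394.06131159 170.35946101  70.        ]]
97 223.97148000298887 tail->edge 108.45734718932923 [472.00782816  67.99414628  97.        ] [[617.26650845 188.87064538  70.        ]
 [394.06131159 170.35946101  70.        ]]
98 223.97148000298887 tail->edge 109.48283957106345 [471.49892827  66.92292845  98.        ] [[617.26650845 188.87064538  70.        ]
 [394.06131159 170.35946101  70.        ]]
[[268.70077508 234.04984318]]
```

All checks fit within tolerance, so I'm handing in while still holding.

```bash
python3 -c "
from h import *
s=sense();print(s['tool_pos'],s['ft_force'],s['finger_gap'],abs(s['qd']).max()); print(hand_in())"
```

```text
[466.06259449 123.15553059  75.62795367] [ 0.89279574 -4.00831106  0.9580075 ] 58.349799208943566 0.09769330955667288
the job is handed in; nothing more can be done
None
```

I locked the leaf with the steel pin, slid the board out to its cut line, and handed in at about 23.7 s with the gripper still holding the tail. No verdict is reported, so the figures below are my own last checks.

- **Pin:** I took it from the drilled block and pushed it down until it would go no further, at TCP z 76.3 (predicted home 76.1). The side view showed its head flush on the leaf and clear of the fingers.
- **Cut line:** it sits within a few millimetres of the edge, against a limit of 7 mm. The three estimates differ:
  - top camera: 0.0 mm past the edge
  - arm travel: about +0.9 mm
  - side camera: about +2.6 mm on the last, closer reading (an earlier, rougher one gave +3.9 mm)

  The cut line was hidden under the gripper at the end. These figures come from the board's ends and the arm's travel, not from seeing the line over the edge.
- **Board:** about 0.2° off square and 0.3 mm sideways of `leaf_edge` by the top camera. I did not measure level and flatness directly. The views were consistent with the board lying flat, and its grip height rose 0.8 mm during the slide.
- **Leaf:** crept out about 2 mm within the pin's play, against a limit of 6 mm.
- **Grip:** still closed at 60 N with the fingers 58 mm apart and the arm at rest.
- **Tool tilt:** the tool was about 1.6° off vertical, because it tilted slightly during the moves and I could not correct that.
- **Bystanders:** I did not go near the hammer, glue bottle or offcut, and they looked unmoved in the later pictures, but I did not measure them.

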